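# Set out flat battery packs for test

### The arm

A 6-joint arm with a two-finger parallel gripper is mounted at the origin on a cart in front of the work surface, level with it; the furniture and walls round the work are solid. World frame = base frame: x ahead of the robot, y to its left, z up, the work surface at z = 0. Lengths are in m, angles in rad, forces in N, time in s.
With the tool pointing down it reaches from about 0.275 to 0.85 m from the base axis. Payload 5.2 kg.
Tool frame: the origin (TCP) lies at the very end of the fingers, on their centre line; the grasp point (between the pads) lies 19 mm behind it; z points along the fingers, y is the line along which they close (so a half turn about z gives the same grasp; the last joint's range is limited). The gripper opens to 85 mm and grips with 20 to 120 N. Pads are 22 mm wide; open, the fingers measure 114 mm over their backs; the gripper's body (76 mm by 85 mm) begins 54 mm behind the grasp point. The pads swing forward as they close: fully open they stand 13 mm farther back than shut.
Start: joints at [0.967, 0.259, 1.535, -0, 1.348, -0.203], TCP at [0.215, 0.506, 0.207] pointing down, gripper open.
Joint ranges: [-3.14, 3.14], [-0.91, 2.08], [0.19, 2.58], [-1.22, 4.36], [0.22, 2.71], [-3.12, 3.12]. Speed limits (rad/s): [2.57, 2.57, 3.14, 3.14, 3.14, 3.14].

### API

Orientations are given as [roll, pitch, yaw] about the fixed x, y, z axes, in that order (R = Rz(yaw) Ry(pitch) Rx(roll)).
In Python, from workcell import robot, vision, job gives the robot as it stands. The module is installed in compiled form; this text tells all that it offers.
- The arm moves only by the tool servo_tool, never from a script. Its argument "deltas" is a list of rows, each an object with "translation": the shift along the tool's x, y, z scaled (see below), a list of three; "delta_rot": the turn, a rotation vector about the tool's x, y, z scaled (see below), a list of three; "hand": the opening, from -1 (shut) to 1 (fully open). In form: [{"translation": [tx, ty, tz], "delta_rot": [ax, ay, az], "hand": hand}, ...]. A call has 1 to 8 rows; each row shifts and turns the commanded pose from where the row before left it, along the tool's axes as they then stand; what a row does not reach is not made up. The controller multiplies each number of a shift by 0.05 m and each number of a turn by 0.15 rad. A row lasts 1/8 s, in which the tool goes at most 62.5 mm and 10.7 degrees, less where a joint would pass 70% of its speed; a pose out of reach is approached as far as the arm can. A call with a number of a shift or a turn outside -1 to 1 is refused whole. A call with a gripper value outside its range is refused whole. The fingers move at their own pace and stop on an object; the grip force is fixed at half the most. Time passes only in rows, so rows that do not move let the fingers close. It gives the time, the measured TCP pose, the force, the opening and the grip force at its end, in the units of the state.
- robot.observe(): the state, without advancing time (a new reading comes with each control period).
- vision.camera(name): name is "scene" or "top" or "wrist"; returns a dict with "image" (400x640x3 uint8, red, green, blue), "range_z" (400x640 float32, m along the optical axis (not along the pixel's ray), 0 where there is no reading), "fovy" (degrees; the focal length in pixels is half the picture's height over the tangent of half this angle, whatever the lens; pixels are square), "cx", "cy" (the principal point, pixels), "R" (3x3) and "t" (3): a world point X has camera coordinates R X + t. Camera axes: x right, y down, z forward; pixel columns grow to the right and rows downward; lengths in m; the calibration is good to about 2 mm. A picture is of the moment at which its call begins.
- job.hand_in(): hands the job in; it is judged then, once.
The state is a dict: "clock": time; "joint_positions": joint angles; "joint_vel": joint speeds; "effort": joint torques, N m; "position": TCP position; "tool_rot": TCP orientation; "contact_force": force on the tool from outside, world axes, zero at the start; "torque": the same for the moment, N m; "gripper_width": finger opening in m; "grasp_force": force on a finger pad.
Only numpy, scipy, OpenCV 4.12 (cv2) and the standard library are available. Lean on these libraries where they do the work, as an engineer would, in place of code of your own. Each camera call takes 0.05 s, during which the arm holds its last target. There are 200 camera calls.

### The job

Set the battery packs out for testing. Fan the three long packs, in any order, into one straight overlapping row down the middle of the grey metal tray: the first lies on the ramp with its contact end up by the high head wall, and each next one lies on the one before, plain end down on the tray floor, covering about half of it and leaving its gold contacts bare, all contact ends towards the head wall. Clip the short pack into the test cradle: contact end in under the hood against the sprung contacts, then press the plain end down until the catch holds it; leave the bottles, heat sink, small box and tape where they are.

Things in the scene. Friction and masses are not known exactly. Their poses are not given: they have to be found in the camera images.
- long_1: long flat battery pack, black with a blank grey label on top, 100 x 54 x 10 mm (x, y, z), about 0.11 kg; three are alike. Origin: centre of its underside; x points to the contact end (gold strips on the last 16 mm of the top), z up out of the labelled face. Lies flat on the worktop with long_2 on top of it
- long_2: long flat battery pack, black with a blank grey label on top, 100 x 54 x 10 mm (x, y, z), about 0.11 kg; three are alike. Origin: centre of its underside; x points to the contact end (gold strips on the last 16 mm of the top), z up out of the labelled face. Starts flat on top of long_1, turned against it by up to 0.5 rad
- long_3: long flat battery pack, black with a blank grey label on top, 100 x 54 x 10 mm (x, y, z), about 0.11 kg; three are alike. Origin: centre of its underside; x points to the contact end (gold strips on the last 16 mm of the top), z up out of the labelled face. Lies alone on the worktop
- long_1_contact (a point): middle of the top edge of long_1's contact end: 50 mm along x, 10 mm up from its origin
- long_1_plain (a point): middle of the bottom edge of long_1's other, plain end: -50 mm along x from its origin
- long_2_contact (a point): middle of the top edge of long_2's contact end: 50 mm along x, 10 mm up from its origin
- long_2_plain (a point): middle of the bottom edge of long_2's other, plain end: -50 mm along x from its origin
- long_3_contact (a point): middle of the top edge of long_3's contact end: 50 mm along x, 10 mm up from its origin
- long_3_plain (a point): middle of the bottom edge of long_3's other, plain end: -50 mm along x from its origin
- short_pack: short battery pack of the same black and grey make, 76 x 44 x 12 mm (x, y, z), about 0.08 kg, alone on the worktop. Origin: centre of its underside; x points to its contact end with the gold strips, z up
- short_pack_contact (a point): middle of the top edge of the short pack's contact end: 38 mm along x, 12 mm up from its origin
- tray: fixed grey metal tray, 240 x 124 mm outside, 116 mm wide inside, floor 4 mm above the worktop, side and foot walls 22 mm high, head wall 47 mm high. Origin: centre of its underside, on the worktop; x points along its length to the head wall (inner face at x = 116 mm, the foot wall's at x = -116 mm)
- tray_toe (a point): middle of the ramp's lower edge, on the tray floor (x = 10 mm, z = 4 mm in the tray). The 112 mm wide ramp rises from here to its crest at slope 0.26 rad. A pack on the ramp with its plain end on the floor 4 mm short of here (tray x = 6 mm) has its contact end at tray x = 103 mm
- tray_crest (a point): middle of the ramp's crest: x = 100 mm, 28 mm above the worktop in the tray
- cradle: fixed test cradle for the short pack, black base 150 x 66 mm with grey blocks. Origin: on the worktop at mid base; x points to the contact block. Floor 6 mm above the worktop. Cheeks 49 mm apart, 16 mm high, from x = 21 to 41 mm and flaring wider to x = 11 mm, guide the contact end; from x = 10 to -35 mm the sides are open
- cradle_hood (a point): middle of the lower edge of the hood's lip, over the sprung contacts: x = 34 mm, 22 mm above the worktop in the cradle; the hood's top is 27 mm and the two terminal posts on it 45 mm above the worktop; contact block face at x = 40 mm. A pack tilted about 0.25 rad, contact end down, plain end up, goes in under it
- cradle_tip (a point): lower edge of the steel catch's tip at rest: x = -35 mm, 19 mm above the worktop in the cradle, over the rear stop (face x = -39 mm); a smooth 45 degree lead-in rises behind the tip to x = -43 mm, 29 mm; housing behind it (x < -45 mm) 26 mm high. The plain end rests on the lead-in and snaps under the catch when pressed down slowly with 3 to 15 N near x = -22 mm
- cradle_seat (a point): where the short pack's origin (centre of its underside) lies when it is clipped in: x = -1 mm, 6 mm above the worktop in the cradle's frame; the pack's x axis then points along the cradle's x
- cradle_contacts (a joint): how far the two brass sprung contacts are pushed into the block (m): 0 free (tips at cradle x = 35 mm), up to 0.005; about 0.002 (1.5 N) with the pack clipped in
- cradle_catch (a joint): how far the sprung catch is pushed back (m): 0 at rest, out over the pack; 0.004 and more lets the pack pass; spring 1 to 3 N
- flux: bystander: small yellow dispenser bottle, 36 mm across, 102 mm high, standing; origin under its centre; loose, leave alone
- heat_sink: bystander: black finned heat sink, 50 x 60 x 30 mm; origin under its centre; loose, leave alone
- small_box: bystander: small grey die-cast box with connectors, 50 x 74 x 27 mm; origin under its centre; loose, leave alone
- tape_roll: bystander: roll of black tape lying flat, 63 mm across, 19 mm high; origin under its centre; loose, leave alone
Mind the look-alikes: they are no part of the job. Leave any brown look-alike of the short_pack alone.

How it is judged:
At the end, for the whole second after the job is handed in: Long packs at rest in a shingled row: 15 mm, 0.17 rad off middle; first contact end within 36 mm of head wall; each next 20 to 65 mm behind, lying on the last, plain end within 8 mm of floor. Short pack flat within 5 mm under hood, contacts in over 0.8 mm, catch within 1.5 mm of rest. All released (((x of long_1_contact in the frame of tray between 0.08 and 0.13 m and z of long_1_contact in the frame of tray above 0.028 m and x of long_2_contact in the frame of long_1 between -0.015 and 0.03 m and z of long_2_contact in the frame of long_1 between 0.014 and 0.032 m and x of long_3_contact in the frame of long_2 between -0.015 and 0.03 m and z of long_3_contact in the frame of long_2 between 0.014 and 0.032 m) or (x of long_1_contact in the frame of tray between 0.08 and 0.13 m and z of long_1_contact in the frame of tray above 0.028 m and x of long_3_contact in the frame of long_1 between -0.015 and 0.03 m and z of long_3_contact in the frame of long_1 between 0.014 and 0.032 m and x of long_2_contact in the frame of long_3 between -0.015 and 0.03 m and z of long_2_contact in the frame of long_3 between 0.014 and 0.032 m) or (x of long_2_contact in the frame of tray between 0.08 and 0.13 m and z of long_2_contact in the frame of tray above 0.028 m and x of long_1_contact in the frame of long_2 between -0.015 and 0.03 m and z of long_1_contact in the frame of long_2 between 0.014 and 0.032 m and x of long_3_contact in the frame of long_1 between -0.015 and 0.03 m and z of long_3_contact in the frame of long_1 between 0.014 and 0.032 m) or (x of long_2_contact in the frame of tray between 0.08 and 0.13 m and z of long_2_contact in the frame of tray above 0.028 m and x of long_3_contact in the frame of long_2 between -0.015 and 0.03 m and z of long_3_contact in the frame of long_2 between 0.014 and 0.032 m and x of long_1_contact in the frame of long_3 between -0.015 and 0.03 m and z of long_1_contact in the frame of long_3 between 0.014 and 0.032 m) or (x of long_3_contact in the frame of tray between 0.08 and 0.13 m and z of long_3_contact in the frame of tray above 0.028 m and x of long_1_contact in the frame of long_3 between -0.015 and 0.03 m and z of long_1_contact in the frame of long_3 between 0.014 and 0.032 m and x of long_2_contact in the frame of long_1 between -0.015 and 0.03 m and z of long_2_contact in the frame of long_1 between 0.014 and 0.032 m) or (x of long_3_contact in the frame of tray between 0.08 and 0.13 m and z of long_3_contact in the frame of tray above 0.028 m and x of long_2_contact in the frame of long_3 between -0.015 and 0.03 m and z of long_2_contact in the frame of long_3 between 0.014 and 0.032 m and x of long_1_contact in the frame of long_2 between -0.015 and 0.03 m and z of long_1_contact in the frame of long_2 between 0.014 and 0.032 m)) and y of long_1 in the frame of tray between -0.015 and 0.015 m and angle between the x axis of each of long_1, long_2, long_3 and the x axis of tray, either way round below 0.42 rad and angle between the y axis of each of long_1, long_2, long_3 and the y axis of tray, either way round below 0.17 rad and z of each of long_1_plain, long_2_plain, long_3_plain in the frame of tray below 0.012 m and linear speed of each of long_1, long_2, long_3, short_pack below 0.01 m/s and contact force between each of long_1, long_2, long_3, short_pack and the fingers below 0.05 N and y of long_2 in the frame of tray between -0.015 and 0.015 m and y of long_3 in the frame of tray between -0.015 and 0.015 m and x of short_pack in the frame of cradle between -0.005 and 0.003 m and y of short_pack in the frame of cradle between -0.005 and 0.005 m and z of short_pack in the frame of cradle between 0.003 and 0.009 m and x of short_pack_contact in the frame of cradle above 0.03 m and angle between short_pack's own z axis and vertical below 0.06 rad and value of joint cradle_contacts above 0.0008 m and value of joint cradle_catch below 0.0015 m); the robot touches nothing.
It fails at once if the flux bottle is shoved more than 20 mm or tipped over (distance of flux from where it was at the start of the episode above 0.02 m or angle between flux's own z axis and vertical above 0.5 rad).
It fails at once if the heat sink is shoved more than 20 mm or tipped over (distance of heat_sink from where it was at the start of the episode above 0.02 m or angle between heat_sink's own z axis and vertical above 0.5 rad).
It fails at once if the small die-cast box is shoved more than 20 mm or tipped over (distance of small_box from where it was at the start of the episode above 0.02 m or angle between small_box's own z axis and vertical above 0.5 rad).
It fails at once if the roll of tape is shoved more than 20 mm or tipped over (distance of tape_roll from where it was at the start of the episode above 0.02 m or angle between tape_roll's own z axis and vertical above 0.5 rad).
It also fails if it takes over 72 s, if anything falls off the work surface, if the arm or the gripper's body presses on something with over 40 N, if the wrist force passes 120 N, or if a joint passes its speed limit or range.

## Working session

There is one attempt and no reset: what is moved stays moved. The work goes in short steps, Python scripts to look and compute and a tool call to move; the robot and the scene stay as the last step left them, time stands still between calls to the robot, and variables do not carry over. Pictures are saved under pics/ and viewed, at most 10 in all, crops included, and the job is handed in when it is done.

Besides the shell and the picture viewer there is one more tool, called as a command line: name --argument value ..., lists and objects as JSON in quotes. servo_tool: Moves the arm, as the interface text tells. Shifts and turns lie within -1 to 1; 1 stands for 0.05 m of shift or 0.15 rad of turn. Its arguments: {"type":"object","properties":{"deltas":{"type":"array","items":{"type":"object","properties":{"translation":{"type":"array","items":{"type":"number"}},"delta_rot":{"type":"array","items":{"type":"number"}},"hand":{"type":"number"}}}}},"required":["deltas"]}

```bash
mkdir -p pics; cat > h.py <<'E'
import numpy as np,cv2
from workcell import robot,vision,job
def cam(n):
    c=vision.camera(n); c['f']=200/np.tan(np.radians(c['fovy'])/2); return c
def w(c,u,v,z=None):
    """world point from pixel by depth, or by intersecting plane z"""
    R,t=np.array(c['R']),np.array(c['t'])
    d=np.array([(u-c['cx'])/c['f'],(v-c['cy'])/c['f'],1.])
    o=-R.T@t; D=R.T@d
    s=c['range_z'][int(round(v)),int(round(u))] if z is None else (z-o[2])/D[2]
    return o+s*D
def save(c,name,crop=None,k=1):
    im=cv2.cvtColor(c['image'],cv2.COLOR_RGB2BGR)
    if crop: x0,y0,x1,y1=crop; im=im[y0:y1,x0:x1]
    cv2.imwrite('pics/'+name,cv2.resize(im,None,fx=k,fy=k,interpolation=cv2.INTER_CUBIC))
E
python3 - <<'E'
from h import *
import pickle
for n in('scene','top','wrist'):
    c=cam(n); pickle.dump(c,open(n+'.pkl','wb')); save(c,n+'0.png'); print(n,c['f'],c['cx'],c['cy'],-np.array(c['R']).T@c['t'])
print(robot.observe())
E
```

```text
scene 409.08493463810584 321.05890507684654 194.39082049450894 [-0.02403028 -0.72690584  1.10463938]
top 456.9142530681464 316.2519447534292 196.41434472001467 [ 0.34612809 -0.09990701  1.68409103]
wrist 346.73228751629176 318.3234800735475 192.20778704849064 [0.1497311  0.53324454 0.37281885]
{'clock': 0.15, 'joint_positions': array([ 9.67182863e-01,  2.59199355e-01,  1.53583611e+00,  2.47500130e-05,
        1.34799570e+00, -2.02797471e-01]), 'joint_vel': array([-0.00048414,  0.00085491, -0.00443913, -0.00019692,  0.00056556,
        0.00028822]), 'effort': array([ 1.28073516e-03, -4.46383774e+01, -2.90819603e+01, -5.25831165e-04,
        8.29229801e-03,  1.70565437e-05]), 'position': array([0.21430871, 0.50605473, 0.20595113]), 'tool_rot': array([-3.14018848e+00, -3.13366744e-04,  2.74077095e+00]), 'contact_force': array([0.60811501, 0.8290349 , 0.63807285]), 'torque': array([ 0.02505164,  0.02498423, -0.05961607]), 'grasp_force': 0.0, 'gripper_width': 0.08561370106929589}
```

View pics/top0.png

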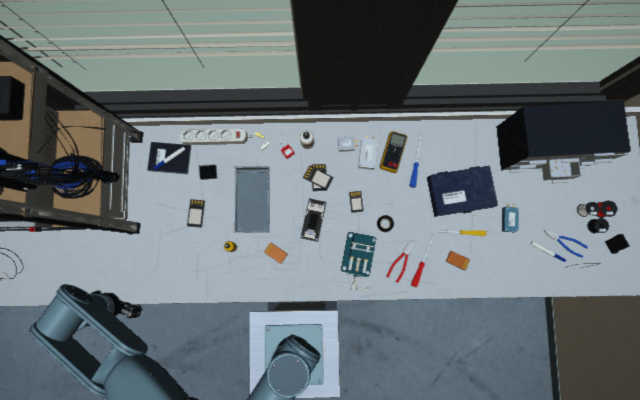

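View pics/scene0.png

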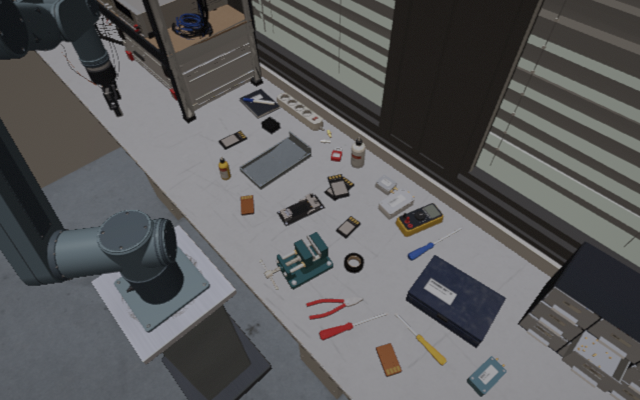

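Top view: the tray is at (252,200), lone long pack at (196,212), stack at (318,176), cradle at (313,220), short pack at (356,201), and brown look-alikes at (276,253) and (457,260). The scene view shows the tray's head wall at the far end, around (300,143).

```bash
python3 - <<'E'
from h import *
import pickle
c=pickle.load(open('top.pkl','rb')); save(c,'topc.png',(170,140,410,270),3.3)
for n,(u,v) in dict(l3=(196,212),tray=(252,200),stack=(318,176),cr=(313,220),sp=(356,201),flux=(230,246),hs=(208,172),box=(358,255),tape=(385,223)).items(): print(n,w(c,u,v).round(3))
E
```

```text
l3 [0.513 0.353 0.009]
tray [0.554 0.146 0.009]
stack [ 0.638 -0.099  0.02 ]
cr [ 0.477 -0.078  0.006]
sp [ 0.544 -0.238  0.013]
flux [0.385 0.214 0.072]
hs [0.661 0.309 0.013]
box [ 0.346 -0.232  0.1  ]
tape [ 0.462 -0.344 -0.004]
```

View pics/topc.png

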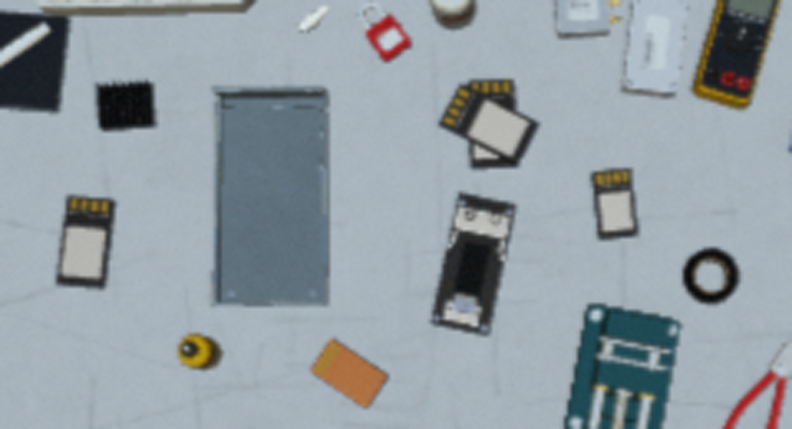

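The crop confirms all contact ends point away from the robot. The upper stacked pack is turned left of the lower one. Next I'll move to a survey pose for the wrist camera.

servo_tool --deltas '[{"translation": [0,0,-0.5],"delta_rot": [0,0,-0.89],"hand": 1},{"translation": [0,0,-0.5],"delta_rot": [0,0,-0.89],"hand": 1},{"translation": [0,0,-0.5],"delta_rot": [0,0,-0.89],"hand": 1},{"translation": [-0.77,-0.85,0],"delta_rot": [0,0,0],"hand": 1},{"translation": [-0.77,-0.85,0],"delta_rot": [0,0,0],"hand": 1},{"translation": [-0.77,-0.85,0],"delta_rot": [0,0,0],"hand": 1},{"translation": [-0.77,-0.85,0],"delta_rot": [0,0,0],"hand": 1},{"translation": [-0.77,-0.85,0],"delta_rot": [0,0,0],"hand": 1}]'

```text
clock: 1.15
position: [0.4078, 0.2924, 0.2815]
tool_rot: [3.142, -0.0, 3.141]
contact_force: [1.3, 0.7, 0.0]
gripper_width: 0.0852
grasp_force: 0.0
```

servo_tool --deltas '[{"translation": [-0.77,-0.85,0],"delta_rot": [0,0,0],"hand": 1},{"translation": [-0.77,-0.85,0],"delta_rot": [0,0,0],"hand": 1},{"translation": [-0.77,-0.85,0],"delta_rot": [0,0,0],"hand": 1},{"translation": [-0.77,-0.85,0],"delta_rot": [0,0,0],"hand": 1},{"translation": [-0.77,-0.85,0],"delta_rot": [0,0,0],"hand": 1},{"translation": [0,0,0],"delta_rot": [0,0,0],"hand": 1}]'

```text
clock: 1.9
position: [0.6013, 0.0776, 0.2799]
tool_rot: [-3.141, -0.002, 3.136]
contact_force: [0.1, 0.2, 0.1]
gripper_width: 0.0854
grasp_force: 0.0
```

```bash
python3 - <<'E'
from h import *
import pickle
s=robot.observe(); print(s['position'],s['tool_rot'],s['joint_positions'],s['clock'])
c=cam('wrist'); pickle.dump(c,open('w1.pkl','wb')); save(c,'w1.png',None,1.25); print(-np.array(c['R']).T@c['t'],np.array(c['R']).round(3))
E
```

```text
[0.60133604 0.07758876 0.27985206] [-3.14067198e+00 -1.70193787e-03  3.13634579e+00] [-5.48178151e-02  3.28122308e-01  1.26298620e+00 -1.00405136e-03
  1.55213838e+00 -1.62034850e+00] 1.9
[0.53131665 0.07752723 0.44692157] [[ 0.004  1.    -0.001]
 [ 0.961 -0.003  0.277]
 [ 0.277 -0.002 -0.961]]
```

View pics/w1.png

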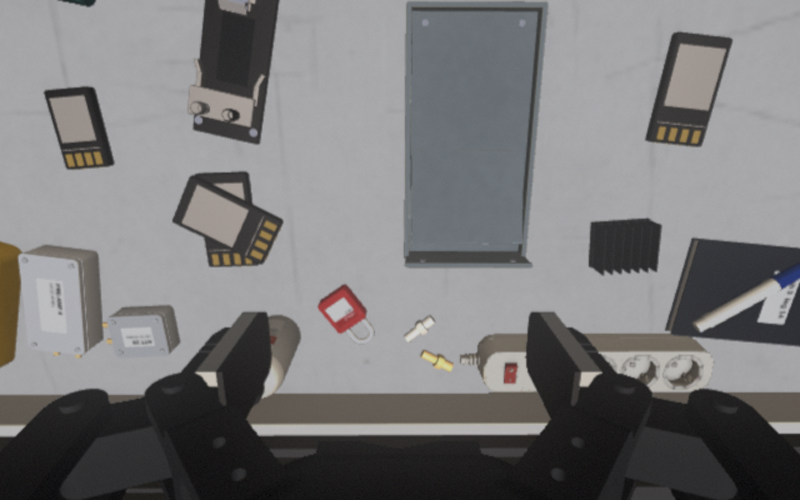

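The wrist view shows, in enlarged pixels, the tray at (405–545, 0–265) with its head wall at row 262. The lone pack is at (690,90), the stack at (228,220), the cradle hood at (225,105) and the short pack at (78,128). I'll fit the outlines from colour and depth, and cross-check them against the top view.

```bash
cat >> h.py <<'E'
def cloud(c):
    R,t=np.array(c['R']),np.array(c['t']); v,u=np.mgrid[0:400,0:640]; z=c['range_z']
    P=np.stack([(u-c['cx'])/c['f']*z,(v-c['cy'])/c['f']*z,z],-1)-t
    P=P@R; P[z==0]=np.nan; return P
def rects(c,zlo,zhi,box,amin=40):
    P=cloud(c); m=((P[...,2]>zlo)&(P[...,2]<zhi)&(P[...,0]>box[0])&(P[...,0]<box[1])&(P[...,1]>box[2])&(P[...,1]<box[3])).astype(np.uint8)
    n,l,s,_=cv2.connectedComponentsWithStats(m)
    for i in range(1,n):
        if s[i,4]<amin: continue
        q=P[l==i]; (cx,cy),(a,b),th=cv2.minAreaRect((q[:,:2]*1000).astype(np.float32))
        if a<b: a,b,th=b,a,th+90
        th=(th+90)%180-90
        print(s[i,:5],'c',round(cx,1),round(cy,1),'size',round(a,1),round(b,1),'yaw',round(th,1),'z',np.nanmedian(q[:,2]).round(4))
E
python3 - <<'E'
from h import *
import pickle
for n in('w1','top'):
    c=pickle.load(open(n+'.pkl','rb')); P=cloud(c); print(n,'table z',np.nanmedian(P[250:270,285:300] if n=='top' else P[150:200,250:300],axis=(0,1)))
    a=15 if n=='top' else 100
    for b in [(.45,.6,.28,.40),(.56,.75,-.18,-.02),(.48,.62,-.30,-.18)]: rects(c,.006,.03,b,a)
    print('stack upper'); rects(c,.0145,.03,(.56,.75,-.18,-.02),a)
    print('tray'); rects(c,.013,.035,(.4,.75,.05,.25),a); rects(c,.036,.06,(.4,.75,.05,.25),a)
    print('cradle'); rects(c,.003,.06,(.35,.62,-.15,-.02),a); rects(c,.024,.03,(.35,.62,-.15,-.02),a)
E
```

```text
w1 table z [ 6.36106293e-01  1.86630583e-02 -2.09152106e-04]
[ 518   26   68   92 4046] c 510.2 355.3 size 100.6 55.1 yaw -5.9 z 0.0098
[ 138  138   89   76 4436] c 633.8 -97.0 size 110.9 97.2 yaw 27.9 z 0.0195
[126 247  12  16 123] c 742.2 -177.6 size 15.1 4.4 yaw 1.5 z 0.0186
[215 253  16  11 114] c 747.1 -56.6 size 22.3 3.4 yaw 83.6 z 0.0185
[  35   69   55   67 2447] c 543.2 -236.2 size 76.4 45.7 yaw 4.9 z 0.0118
stack upper
[ 138  141   89   71 3309] c 634.3 -97.4 size 101.0 54.5 yaw 61.7 z 0.0199
tray
[ 324    1  115  208 7078] c 553.8 146.6 size 239.0 126.4 yaw -0.5 z 0.0208
[324 208 102   7 578] c 673.0 145.5 size 124.0 6.2 yaw 89.7 z 0.0454
cradle
[ 150    0   73  116 6408] c 487.0 -79.2 size 133.1 66.3 yaw -13.1 z 0.0063
[ 142  137   63   30 1517] c 602.8 -106.6 size 76.4 34.3 yaw -90.0 z 0.0186
[175   0  23   9 130] c 438.2 -67.4 size 24.0 7.5 yaw 89.2 z 0.0264
[ 150   68   54   34 1060] c 522.6 -87.7 size 60.6 26.0 yaw 76.9 z 0.0267
top table z [ 3.33969914e-01  6.65392346e-04 -2.25343189e-04]
[187 199  19  28 320] c 511.5 351.4 size 101.0 64.6 yaw -2.6 z 0.0095
[302 164  32  28 512] c 632.3 -97.9 size 107.2 100.5 yaw 28.8 z 0.018
[350 190  15  23 236] c 543.8 -240.1 size 81.0 49.0 yaw 6.1 z 0.0126
stack upper
[303 166  31  24 357] c 639.1 -101.6 size 100.7 65.3 yaw 61.1 z 0.0199
tray
[235 168  35  65 753] c 554.3 145.0 size 239.1 127.3 yaw -0.3 z 0.0212
[234 166  35   2  65] c 673.1 144.8 size 124.7 6.8 yaw 88.4 z 0.0451
cradle
[312 181  20  15 187] c 594.5 -111.3 size 70.3 51.0 yaw 88.5 z 0.0155
[298 195  31  48 665] c 482.0 -76.6 size 171.2 91.5 yaw -10.8 z 0.0087
[309 203  15   9  39] c 523.4 -91.2 size 57.1 23.5 yaw 43.9 z 0.0267
```

servo_tool --deltas '[{"translation": [0,0,0],"delta_rot": [0,0,0.65],"hand": 0.6},{"translation": [0.4,0.89,0.5],"delta_rot": [0,0,0],"hand": 0.6},{"translation": [0.4,0.89,0.5],"delta_rot": [0,0,0],"hand": 0.6},{"translation": [0.4,0.89,0.5],"delta_rot": [0,0,0],"hand": 0.6},{"translation": [0.4,0.89,0.5],"delta_rot": [0,0,0],"hand": 0.6},{"translation": [0.4,0.89,0.5],"delta_rot": [0,0,0],"hand": 0.6},{"translation": [0.38,0.89,0.5],"delta_rot": [0,0,0],"hand": 0.6},{"translation": [0,0,0],"delta_rot": [0,0,0],"hand": 0.6}]'

```text
clock: 2.95
position: [0.5023, 0.362, 0.1293]
tool_rot: [-3.14, -0.005, 3.05]
contact_force: [0.7, 0.3, -0.3]
gripper_width: 0.0684
grasp_force: 0.0
```

```bash
cat >> h.py <<'E'
from scipy.spatial.transform import Rotation as Ro
def d(pos,yaw,tilt=0,hy=None):
    """needed turn and shift (units) to reach pos with tool yaw (rad), then tilt about tool y"""
    s=robot.observe(); A=Ro.from_euler('xyz',s['tool_rot']); B=Ro.from_euler('xyz',[np.pi,0,yaw])*Ro.from_euler('y',tilt)
    D=np.array(pos)-s['position']
    print('clock',s['clock'],'turn',((A.inv()*B).as_rotvec()/.15).round(2),'shift cur axes',(A.inv().apply(D)/.05).round(3),'final axes',(B.inv().apply(D)/.05).round(3), 'F',s['contact_force'].round(1),'w',round(s['gripper_width'],4))
E
python3 - <<'E'
from h import *
d([.5102,.3553,.003],np.pi-.103)
import pickle
c=cam('wrist'); pickle.dump(c,open('w2.pkl','wb')); rects(c,.006,.014,(.45,.58,.31,.40),300)
E
```

```text
clock 2.95 turn [-0.01 -0.03  0.08] shift cur axes [-0.183 -0.115  2.525] final axes [-0.171 -0.116  2.525] F [ 0.7  0.3 -0.3] w 0.0684
[ 282  128   65  114 7006] c 510.7 356.1 size 101.0 54.1 yaw -6.2 z 0.0098
```

servo_tool --deltas '[{"translation": [-0.18,-0.1,0.6],"delta_rot": [0,0,0.09],"hand": 0.6},{"translation": [0,0,0.8],"delta_rot": [0,0,0],"hand": 0.6},{"translation": [0,0,0.8],"delta_rot": [0,0,0],"hand": 0.6},{"translation": [0,0,0.25],"delta_rot": [0,0,0],"hand": 0.6},{"translation": [0,0,0],"delta_rot": [0,0,0],"hand": 0.6}]'

```text
clock: 3.62
position: [0.5158, 0.3524, 0.0095]
tool_rot: [-3.141, -0.0, 3.03]
contact_force: [0.9, 0.2, 0.6]
gripper_width: 0.0684
grasp_force: 0.0
```

```bash
python3 - <<'E'
from h import *
d([.5107,.3558,.001],np.pi-.105)
E
```

```text
clock 3.625 turn [-0.   -0.   -0.04] shift cur axes [0.108 0.056 0.17 ] final axes [0.108 0.057 0.17 ] F [0.9 0.2 0.6] w 0.0684
```

servo_tool --deltas '[{"translation": [0.1,0.06,0.17],"delta_rot": [0,0,-0.03],"hand": 0.6},{"translation": [0,0,0],"delta_rot": [0,0,0],"hand": 0},{"translation": [0,0,0],"delta_rot": [0,0,0],"hand": -0.2},{"translation": [0,0,0],"delta_rot": [0,0,0],"hand": -0.2},{"translation": [0,0,0],"delta_rot": [0,0,0],"hand": -0.2}]'

```text
clock: 4.25
position: [0.5111, 0.3564, 0.0009]
tool_rot: [3.141, 0.0, 3.035]
contact_force: [0.6, -0.0, 0.5]
gripper_width: 0.0337
grasp_force: 0.0
```

```bash
python3 - <<'E'
from h import *
s=robot.observe();print(s['position'],s['tool_rot'],s['contact_force'],s['gripper_width'],s['grasp_force'])
c=cam('wrist'); rects(c,.006,.014,(.45,.58,.31,.40),300)
save(c,'g1.png',(200,100,520,400),1.6)
E
```

```text
[0.51110416 0.35640818 0.00086411] [3.14137150e+00 3.89047991e-04 3.03476118e+00] [ 0.64193026 -0.03725347  0.54540101] 0.03371931756226494 0.0
[  261   135   117   188 18189] c 510.0 356.3 size 99.9 54.9 yaw -6.2 z 0.0098
```

View pics/g1.png

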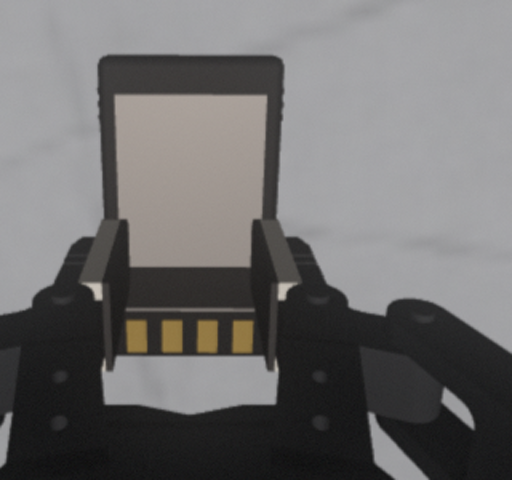

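The gripper closed to 34 mm with no grip: its tips stand above the pack at TCP z = 1 mm. I'll measure the finger tip height from depth.

```bash
cat >> h.py <<'E'
def tips():
    c=cam('wrist'); s=robot.observe(); P=cloud(c); A=Ro.from_euler('xyz',s['tool_rot'])
    Q=((P-s['position'])@A.as_matrix()) # tool frame
    m=(abs(Q[...,0])<.02)&(abs(Q[...,1])<.06)&(P[...,2]>.013)&(Q[...,2]>-.06)
    q=Q[m]; print('w',s['gripper_width'],'n',len(q),'max tool z',np.percentile(q[:,2],[90,98,99.5]).round(4),'y',np.percentile(q[:,1],[0,2,98,100]).round(3))
E
python3 - <<'E'
from h import *
tips()
E
```

```text
w 0.03425078007666961 n 3179 max tool z [-0.033  -0.0287 -0.0264] y [-0.031 -0.03   0.029  0.03 ]
```

servo_tool --deltas '[{"translation": [0,0,-0.2],"delta_rot": [0,0,0],"hand": 0.6},{"translation": [0,0,0],"delta_rot": [0,0,0],"hand": 0.6},{"translation": [0,0,0],"delta_rot": [0,0,0],"hand": 0.6}]'

```text
clock: 4.72
position: [0.5111, 0.3564, 0.011]
tool_rot: [3.141, 0.001, 3.035]
contact_force: [0.4, -0.2, -0.3]
gripper_width: 0.0683
grasp_force: 0.0
```

```bash
python3 - <<'E'
from h import *
tips()
E
```

```text
w 0.06847553340100501 n 3661 max tool z [-0.0375 -0.0336 -0.0324] y [-0.048 -0.047  0.046  0.048]
```

```bash
python3 - <<'E'
from h import *
c=cam('wrist'); s=robot.observe(); P=cloud(c); A=Ro.from_euler('xyz',s['tool_rot'])
Q=((P-s['position'])@A.as_matrix())
m=(abs(Q[...,1])>.025)&(abs(Q[...,1])<.055)&(P[...,2]>.013)
v,u=np.where(m&(u_:=np.arange(640)[None,:]<318)); print(u.min(),u.max(),v.min(),v.max())
for uu in range(225,275,6):
    col=np.where(m[:,uu])[0]
    if len(col): 
        v0=col.min(); print(uu,v0,[Q[v0+k,uu].round(4).tolist() for k in(0,3,10,25) if v0+k<400])
save(c,'g2.png',(180,150,460,360),2.8)
E
```

```text
44 240 243 399
225 243 [[0.0099, -0.0391, -0.0351], [0.0101, -0.0382, -0.0385], [0.0099, -0.0366, -0.0444], [0.0078, -0.0347, -0.0525]]
231 243 [[0.0098, -0.0366, -0.035], [0.0098, -0.0359, -0.0379], [0.0094, -0.0346, -0.0433], [0.0038, -0.0346, -0.0452]]
237 244 [[0.0083, -0.0347, -0.0328], [0.0076, -0.0344, -0.0342], [0.0042, -0.0348, -0.0338], [-0.0019, -0.0348, -0.0355]]
```

View pics/g2.png

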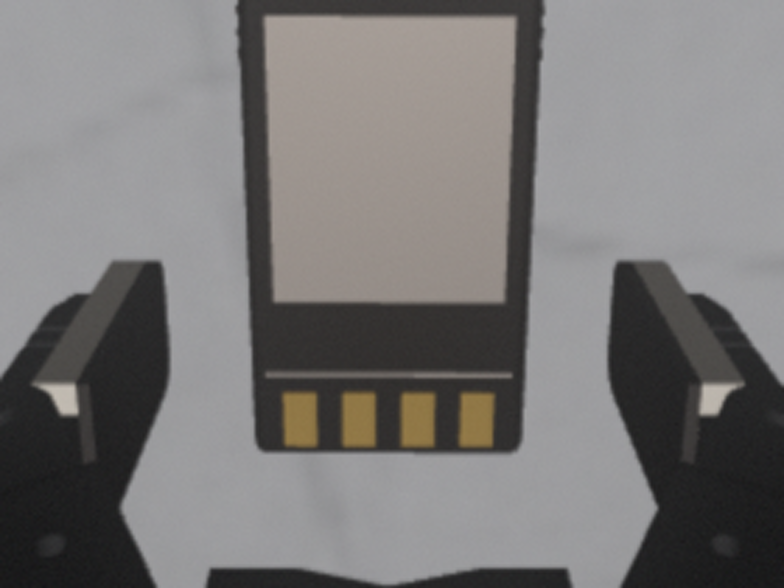

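The tips sit about 33 mm behind the reported TCP at 68 mm opening, and about 27 mm behind at 34 mm. The picture shows both tips well above the pack, at rows 262–400 on either side. I'll descend in guarded steps with this offset.

servo_tool --deltas '[{"translation": [0,0,0.3],"delta_rot": [0,0,0],"hand": 0.6},{"translation": [0,0,0.3],"delta_rot": [0,0,0],"hand": 0.6},{"translation": [0,0,0],"delta_rot": [0,0,0],"hand": 0.6}]'

```text
clock: 5.2
position: [0.5091, 0.3555, -0.0219]
tool_rot: [-3.139, -0.004, 3.035]
contact_force: [0.0, -0.5, 0.2]
gripper_width: 0.0683
grasp_force: 0.0
```

```bash
python3 - <<'E'
from h import *
tips(); d([.5105,.356,-.0275],np.pi-.107)
E
```

```text
w 0.06830994686866629 n 3726 max tool z [-0.038  -0.0349 -0.0342] y [-0.049 -0.048  0.046  0.047]
clock 5.25 turn [-0.01 -0.02  0.  ] shift cur axes [-0.012  0.005  0.131] final axes [-0.012  0.004  0.131] F [-0.2  0.3 -0.7] w 0.0683
```

servo_tool --deltas '[{"translation": [0,0,0.17],"delta_rot": [0,0,0],"hand": 0.6},{"translation": [0,0,0],"delta_rot": [0,0,0],"hand": 0.6},{"translation": [0,0,0],"delta_rot": [0,0,0],"hand": 0},{"translation": [0,0,0],"delta_rot": [0,0,0],"hand": -0.2},{"translation": [0,0,0],"delta_rot": [0,0,0],"hand": -0.2}]'

```text
clock: 5.88
position: [0.5113, 0.3565, -0.0273]
tool_rot: [3.141, 0.001, 3.035]
contact_force: [0.3, -0.0, 3.8]
gripper_width: 0.0522
grasp_force: 63.7
```

servo_tool --deltas '[{"translation": [0,0,-0.4],"delta_rot": [0,0,0],"hand": -0.2},{"translation": [0,0,-0.8],"delta_rot": [0,0,0],"hand": -0.2},{"translation": [0,0,-0.8],"delta_rot": [0,0,-0.63],"hand": -0.2},{"translation": [0,0,0],"delta_rot": [0,0,0],"hand": -0.2}]'

```text
clock: 6.38
position: [0.5133, 0.3575, 0.0758]
tool_rot: [3.139, 0.007, 3.13]
contact_force: [-0.1, 0.9, -1.8]
gripper_width: 0.0522
grasp_force: 63.4
```

```bash
python3 - <<'E'
from h import *
d([.6151,.1456,.05],np.pi-.007,-.25); d([.6151,.1456,.05],np.pi-.007,0)
E
```

```text
clock 6.375 turn [ 0.02 -1.62 -0.03] shift cur axes [-2.082 -4.216  0.517] final axes [-1.874 -4.224  1.011] F [-0.1  0.9 -1.8] w 0.0522
clock 6.375 turn [ 0.02  0.04 -0.03] shift cur axes [-2.082 -4.216  0.517] final axes [-2.066 -4.224  0.516] F [-0.1  0.9 -1.8] w 0.0522
```

servo_tool --deltas '[{"translation": [-0.41,-0.84,0],"delta_rot": [0,0,0],"hand": -0.2},{"translation": [-0.41,-0.84,0],"delta_rot": [0,0,0],"hand": -0.2},{"translation": [-0.41,-0.84,0],"delta_rot": [0,0,0],"hand": -0.2},{"translation": [-0.41,-0.84,0],"delta_rot": [0,0,0],"hand": -0.2},{"translation": [-0.41,-0.84,0],"delta_rot": [0,0,0],"hand": -0.2},{"translation": [0,0,0],"delta_rot": [0,-0.83,0],"hand": -0.2},{"translation": [0,0,0],"delta_rot": [0,-0.83,0],"hand": -0.2},{"translation": [0,0,0],"delta_rot": [0,0,0],"hand": -0.2}]'

```text
clock: 7.38
position: [0.606, 0.145, 0.0694]
tool_rot: [-3.141, 0.241, 3.129]
contact_force: [-1.2, 0.0, -0.9]
gripper_width: 0.0522
grasp_force: 63.4
```

servo_tool --deltas '[{"translation": [0,0,0],"delta_rot": [0,0,0],"hand": -0.2}]'

```text
clock: 7.5
position: [0.6116, 0.1452, 0.0723]
tool_rot: [3.141, 0.248, 3.129]
contact_force: [0.0, -0.2, -0.5]
gripper_width: 0.0522
grasp_force: 63.4
```

```bash
python3 - <<'E'
from h import *
d([.6151,.1456,-.0066],np.pi-.007,-.25)
c=cam('wrist'); P=cloud(c)
print('tray'); rects(c,.013,.035,(.42,.75,.05,.25),200); rects(c,.036,.06,(.4,.75,.05,.25),100)
s=robot.observe(); print(s['position'],s['tool_rot'])
E
```

```text
clock 7.5 turn [-0.01 -0.01 -0.04] shift cur axes [0.319 0.009 1.546] final axes [0.322 0.008 1.545] F [ 0.  -0.2 -0.5] w 0.0522
tray
[ 194    0   60  251 3496] c 586.0 91.5 size 158.9 17.2 yaw 0.0 z 0.0207
[ 384    0   63  251 3831] c 587.5 199.7 size 159.5 19.5 yaw -0.5 z 0.0206
[0.61239615 0.14522148 0.07258383] [3.14148427 0.24915022 3.1291462 ]
```

servo_tool --deltas '[{"translation": [0.12,0,0.6],"delta_rot": [0,0,-0.04],"hand": -0.2},{"translation": [0.12,0,0.6],"delta_rot": [0,0,0],"hand": -0.2},{"translation": [0.06,0,0.29],"delta_rot": [0,0,0],"hand": -0.2},{"translation": [0,0,0],"delta_rot": [0,0,0],"hand": -0.2},{"translation": [0,0,0],"delta_rot": [0,0,0],"hand": -0.2}]'

```text
clock: 8.18
position: [0.6159, 0.1451, -0.0027]
tool_rot: [-3.14, 0.251, 3.135]
contact_force: [-0.8, 0.2, -0.7]
gripper_width: 0.0521
grasp_force: 63.3
```

```bash
python3 - <<'E'
from h import *
d([.6151,.1456,-.0106],np.pi-.007,-.25)
E
```

```text
clock 8.175 turn [-0.01  0.01  0.01] shift cur axes [0.055 0.01  0.149] final axes [0.055 0.01  0.149] F [-0.8  0.2 -0.7] w 0.0521
```

servo_tool --deltas '[{"translation": [0.04,0.01,0.13],"delta_rot": [0,0,0],"hand": -0.2},{"translation": [0,0,0],"delta_rot": [0,0,0],"hand": -0.2}]'

```text
clock: 8.43
position: [0.615, 0.1456, -0.0099]
tool_rot: [-3.14, 0.251, 3.135]
contact_force: [0.3, -0.5, -0.2]
gripper_width: 0.0522
grasp_force: 63.5
```

servo_tool --deltas '[{"translation": [0,0,0.03],"delta_rot": [0,0,0],"hand": -0.2},{"translation": [0,0,0],"delta_rot": [0,0,0],"hand": -0.2}]'

```text
clock: 8.68
position: [0.6151, 0.1456, -0.0102]
tool_rot: [-3.14, 0.251, 3.136]
contact_force: [-5.2, -0.7, 12.0]
gripper_width: 0.052
grasp_force: 64.8
```

servo_tool --deltas '[{"translation": [0,0,-0.02],"delta_rot": [0,0,0],"hand": -0.2},{"translation": [0,0,0],"delta_rot": [0,0,0],"hand": 0.5},{"translation": [0,0,0],"delta_rot": [0,0,0],"hand": 0.5},{"translation": [0,0,-0.5],"delta_rot": [0,0,0],"hand": 0.5},{"translation": [0,0,-1],"delta_rot": [0,0,0],"hand": 0.5},{"translation": [0,0,-1],"delta_rot": [0,0.83,0],"hand": 0.5},{"translation": [0,0,0],"delta_rot": [0,0.83,0],"hand": 0.5}]'

```text
clock: 9.55
position: [0.586, 0.1464, 0.114]
tool_rot: [-3.141, 0.009, 3.136]
contact_force: [1.4, 0.6, 0.2]
gripper_width: 0.0642
grasp_force: 0.0
```

```bash
cat >> h.py <<'E'
def packfit(c,box,amin=300):
    """long packs in the tray: fit black/label pixels by brightness within box; reports top face pose"""
    P=cloud(c); 
    m=((P[...,0]>box[0])&(P[...,0]<box[1])&(P[...,1]>box[2])&(P[...,1]<box[3])&(P[...,2]>box[4])).astype(np.uint8)
    q=P[m>0]; q=q[~np.isnan(q[:,0])]; ctr=q.mean(0); u,s,vt=np.linalg.svd(q-ctr,full_matrices=False); n=vt[2]*np.sign(vt[2][2])
    (cx,cy),(a,b),th=cv2.minAreaRect((q[:,:2]*1000).astype(np.float32))
    print(len(q),'rect',round(cx,1),round(cy,1),round(a,1),round(b,1),round(th,1),'normal',n.round(3),'z',np.percentile(q[:,2],[1,50,99]).round(4),'x',np.percentile(q[:,0],[.3,99.7]).round(4))
E
python3 - <<'E'
from h import *
s=robot.observe(); print(s['position'],s['tool_rot'])
d([.6343,-.0974,.06],np.pi+1.077)
c=cam('wrist'); save(c,'p1.png',None,1.2)
import pickle; pickle.dump(c,open('p1.pkl','wb'))
P=cloud(c); print(P[::20,318].round(3)[:14])
E
```

```text
[0.58596664 0.14641131 0.11402324] [-3.14079851  0.00874081  3.13579011]
clock 9.55 turn [-0.04  0.05 -7.22] shift cur axes [-0.985 -4.87   1.093] final axes [ 3.836 -3.162  1.08 ] F [1.4 0.6 0.2] w 0.0642
[[0.454 0.146 0.003]
 [0.467 0.146 0.004]
 [0.48  0.146 0.004]
 [0.494 0.146 0.004]
 [0.508 0.146 0.005]
 [0.523 0.146 0.003]
 [0.538 0.146 0.003]
 [0.554 0.146 0.004]
 [0.567 0.146 0.017]
 [0.583 0.146 0.02 ]
 [0.597 0.145 0.024]
 [0.613 0.145 0.028]
 [0.628 0.145 0.032]
 [0.643 0.145 0.036]]
```

View pics/p1.png

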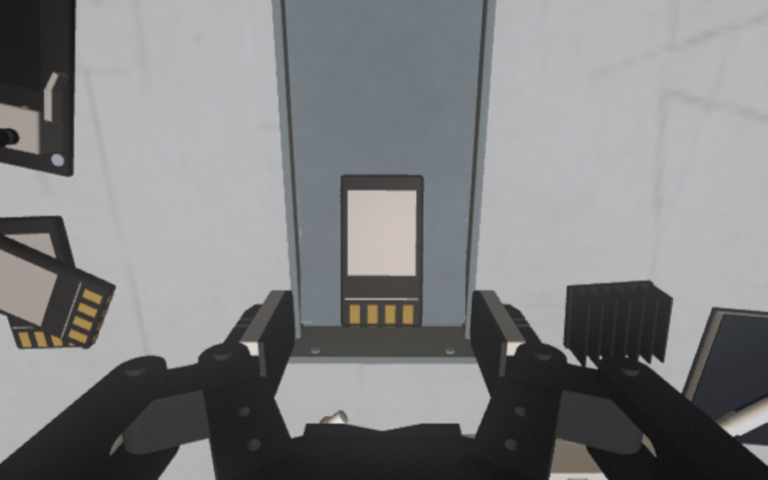

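Pack 1 lies on the ramp at (382,250), centred, with its contacts by the head wall. Next is the upper stacked pack.

servo_tool --deltas '[{"translation": [-0.2,-0.96,0],"delta_rot": [0,0,0],"hand": 0.6},{"translation": [-0.2,-0.96,0],"delta_rot": [0,0,0],"hand": 0.6},{"translation": [-0.2,-0.96,0],"delta_rot": [0,0,0],"hand": 0.6},{"translation": [-0.2,-0.96,0],"delta_rot": [0,0,0],"hand": 0.6},{"translation": [-0.2,-0.96,0],"delta_rot": [0,0,-0.9],"hand": 0.6},{"translation": [0,0,0],"delta_rot": [0,0,-0.9],"hand": 0.6},{"translation": [0,0,0],"delta_rot": [0,0,-0.9],"hand": 0.6},{"translation": [0,0,0],"delta_rot": [0,0,-0.9],"hand": 0.6}]'

```text
clock: 10.6
position: [0.632, -0.0947, 0.1078]
tool_rot: [-3.139, 0.002, -2.604]
contact_force: [-0.6, 0.3, -0.4]
gripper_width: 0.0683
grasp_force: 0.0
```

servo_tool --deltas '[{"translation": [0,0,0.25],"delta_rot": [0,0,-0.9],"hand": 0.6},{"translation": [0,0,0.25],"delta_rot": [0,0,-0.9],"hand": 0.6},{"translation": [0,0,0.25],"delta_rot": [0,0,-0.9],"hand": 0.6},{"translation": [0,0,0.25],"delta_rot": [0,0,-0.9],"hand": 0.6},{"translation": [0,0,0],"delta_rot": [0,0,0],"hand": 0.6}]'

```text
clock: 11.22
position: [0.6312, -0.0941, 0.0571]
tool_rot: [-3.141, -0.0, -2.069]
contact_force: [-0.1, -0.5, 0.5]
gripper_width: 0.0688
grasp_force: 0.0
```

```bash
python3 - <<'E'
from h import *
import pickle
d([.6343,-.0974,-.0165],np.pi+1.077)
c=cam('wrist'); pickle.dump(c,open('w3.pkl','wb')); rects(c,.0145,.024,(.56,.72,-.18,-.02),300)
p=pickle.load(open('p1.pkl','rb')); packfit(p,(.556,.668,.115,.175,.013))
E
```

```text
clock 11.225 turn [-0.   -0.   -0.03] shift cur axes [ 0.028 -0.084  1.472] final axes [ 0.029 -0.085  1.472] F [-0.1 -0.5  0.5] w 0.0688
[  267   125    92   153 13093] c 633.6 -98.0 size 99.6 54.8 yaw 61.8 z 0.0198
24616 rect 606.2 144.9 60.0 98.9 89.9 normal [ 0.984 -0.048  0.174] z [0.0141 0.2154 0.2324] x [0.5584 0.6527]
```

servo_tool --deltas '[{"translation": [0.03,-0.09,0.5],"delta_rot": [0,0,-0.03],"hand": 0.6},{"translation": [0,0,0.6],"delta_rot": [0,0,0],"hand": 0.6},{"translation": [0,0,0.35],"delta_rot": [0,0,0],"hand": 0.6},{"translation": [0,0,0],"delta_rot": [0,0,0],"hand": 0.6}]'

```text
clock: 11.78
position: [0.6352, -0.0978, -0.0146]
tool_rot: [-3.14, -0.0, -2.065]
contact_force: [0.3, 0.4, -0.0]
gripper_width: 0.0683
grasp_force: 0.0
```

```bash
python3 - <<'E'
from h import *
d([.634,-.0977,-.0165],np.pi+1.078)
E
```

```text
clock 11.775 turn [-0.01 -0.   -0.01] shift cur axes [0.009 0.022 0.038] final axes [0.009 0.022 0.038] F [ 0.3  0.4 -0. ] w 0.0683
```

servo_tool --deltas '[{"translation": [0.01,0.02,0.04],"delta_rot": [0,0,0],"hand": 0.4},{"translation": [0,0,0],"delta_rot": [0,0,0],"hand": 0},{"translation": [0,0,0],"delta_rot": [0,0,0],"hand": -0.2},{"translation": [0,0,0],"delta_rot": [0,0,0],"hand": -0.2}]'

```text
clock: 12.28
position: [0.6361, -0.0984, -0.0139]
tool_rot: [-3.135, 0.001, -2.064]
contact_force: [-0.3, 0.3, 6.3]
gripper_width: 0.052
grasp_force: 63.3
```

servo_tool --deltas '[{"translation": [0,0,-0.4],"delta_rot": [0,0,0],"hand": -0.2},{"translation": [0,0,-0.8],"delta_rot": [0,0,0],"hand": -0.2},{"translation": [0,0,-0.8],"delta_rot": [0,0,0.9],"hand": -0.2},{"translation": [0,0,0],"delta_rot": [0,0,0.9],"hand": -0.2},{"translation": [0,0,0],"delta_rot": [0,0,0.9],"hand": -0.2},{"translation": [0,0,0],"delta_rot": [0,0,0.9],"hand": -0.2},{"translation": [0,0,0],"delta_rot": [0,0,0.9],"hand": -0.2},{"translation": [0,0,0],"delta_rot": [0,0,0.9],"hand": -0.2}]'

```text
clock: 13.28
position: [0.6345, -0.0979, 0.0845]
tool_rot: [-3.139, 0.003, -2.878]
contact_force: [0.5, 0.0, -0.2]
gripper_width: 0.0519
grasp_force: 62.9
```

servo_tool --deltas '[{"translation": [0,0,0],"delta_rot": [0,0,0.9],"hand": -0.2},{"translation": [0,0,0],"delta_rot": [0,0,0.9],"hand": -0.2},{"translation": [0,0,0],"delta_rot": [0,0,0],"hand": -0.2},{"translation": [0,0,0],"delta_rot": [0,0,0],"hand": -0.2}]'

```text
clock: 13.78
position: [0.6346, -0.0979, 0.0845]
tool_rot: [-3.14, 0.003, -3.141]
contact_force: [0.3, -0.7, -0.5]
gripper_width: 0.0518
grasp_force: 62.9
```

```bash
python3 - <<'E'
from h import *
# pack2 target: plain end at tray x=-35 -> origin at -35+48.4=13.4
d([.554+.0134+.006,.1457,.055],np.pi-.005,-.25)
d([.554+.0134+.006,.1457,.055],np.pi-.005,0)
c=cam('wrist'); import pickle; pickle.dump(c,open('w4.pkl','wb'))
rects(c,.006,.014,(.56,.75,-.18,-.02),200)   # long_1 left on table
print('held')
P=cloud(c); s=robot.observe(); Q=(P-s['position'])@Ro.from_euler('xyz',s['tool_rot']).as_matrix()
m=(abs(Q[...,0])<.07)&(abs(Q[...,1])<.024)&(Q[...,2]>-.05)&(Q[...,2]<0); q=Q[m]; print(len(q),np.percentile(q,[1,50,99],axis=0).round(4).tolist()); A=np.c_[q[:,:2],np.ones(len(q))]; print(np.linalg.lstsq(A,q[:,2],rcond=None)[0].round(4))
E
```

```text
clock 13.775 turn [-0.01 -1.64  0.04] shift cur axes [1.224 4.874 0.579] final axes [1.356 4.866 0.263] F [ 0.3 -0.7 -0.5] w 0.0518
clock 13.775 turn [-0.01  0.02  0.04] shift cur axes [1.224 4.874 0.579] final axes [1.249 4.866 0.59 ] F [ 0.3 -0.7 -0.5] w 0.0518
[ 274  123   78   22 1616] c 592.9 -102.9 size 54.4 14.4 yaw -89.1 z 0.0096
held
23836 [[-0.0454, -0.0235, -0.0351], [0.0088, 0.0001, -0.0337], [0.0496, 0.0235, -0.0311]]
[ 0.0031 -0.0045 -0.0336]
```

servo_tool --deltas '[{"translation": [0.25,0.97,0],"delta_rot": [0,0,0.04],"hand": -0.2},{"translation": [0.25,0.97,0],"delta_rot": [0,0,0],"hand": -0.2},{"translation": [0.25,0.97,0],"delta_rot": [0,0,0],"hand": -0.2},{"translation": [0.25,0.97,0],"delta_rot": [0,0,0],"hand": -0.2},{"translation": [0.25,0.97,0],"delta_rot": [0,-0.82,0],"hand": -0.2},{"translation": [0,0,0],"delta_rot": [0,-0.82,0],"hand": -0.2},{"translation": [0,0,0],"delta_rot": [0,0,0],"hand": -0.2},{"translation": [0,0,0],"delta_rot": [0,0,0],"hand": -0.2}]'

```text
clock: 14.82
position: [0.5755, 0.1445, 0.085]
tool_rot: [-3.14, 0.25, 3.134]
contact_force: [-0.5, 0.1, -1.8]
gripper_width: 0.052
grasp_force: 63.0
```

```bash
python3 - <<'E'
from h import *
d([.5733,.1457,-.0035],np.pi-.005,-.25)
E
```

```text
clock 14.825 turn [-0.02  0.   -0.02] shift cur axes [0.48  0.027 1.704] final axes [0.48  0.024 1.704] F [-0.5  0.1 -1.8] w 0.052
```

servo_tool --deltas '[{"translation": [0.2,0.02,0.7],"delta_rot": [0,0,0],"hand": -0.2},{"translation": [0.18,0,0.7],"delta_rot": [0,0,0],"hand": -0.2},{"translation": [0.1,0,0.3],"delta_rot": [0,0,0],"hand": -0.2},{"translation": [0,0,0],"delta_rot": [0,0,0],"hand": -0.2},{"translation": [0,0,0],"delta_rot": [0,0,0],"hand": -0.2}]'

```text
clock: 15.45
position: [0.5736, 0.145, -0.004]
tool_rot: [-3.14, 0.25, 3.133]
contact_force: [-0.1, 0.3, -1.6]
gripper_width: 0.0515
grasp_force: 63.0
```

servo_tool --deltas '[{"translation": [0.01,0,0.04],"delta_rot": [0,0,0],"hand": -0.2},{"translation": [0,0,0],"delta_rot": [0,0,0],"hand": -0.2}]'

```text
clock: 15.7
position: [0.5719, 0.1457, -0.0062]
tool_rot: [-3.14, 0.25, 3.134]
contact_force: [-0.5, 0.6, -0.5]
gripper_width: 0.0514
grasp_force: 63.0
```

servo_tool --deltas '[{"translation": [0,0,0.03],"delta_rot": [0,0,0],"hand": -0.2},{"translation": [0,0,0],"delta_rot": [0,0,0],"hand": -0.2}]'

```text
clock: 15.95
position: [0.5722, 0.1458, -0.0069]
tool_rot: [-3.14, 0.25, 3.134]
contact_force: [-2.7, -0.2, 5.6]
gripper_width: 0.0518
grasp_force: 63.8
```

servo_tool --deltas '[{"translation": [0,0,0],"delta_rot": [0,0,0],"hand": 0.5},{"translation": [0,0,0],"delta_rot": [0,0,0],"hand": 0.5},{"translation": [0,0,-0.4],"delta_rot": [0,0,0],"hand": 0.5},{"translation": [0,0,-1],"delta_rot": [0,0,0],"hand": 0.5},{"translation": [0,0,-1],"delta_rot": [0,0.83,0],"hand": 0.5},{"translation": [0,0,0],"delta_rot": [0,0.83,0],"hand": 0.5},{"translation": [0,0,0],"delta_rot": [0,0,0],"hand": 0.5}]'

```text
clock: 16.82
position: [0.5455, 0.146, 0.1067]
tool_rot: [-3.14, 0.008, 3.133]
contact_force: [-0.6, 0.5, -1.0]
gripper_width: 0.0642
grasp_force: 0.0
```

```bash
python3 - <<'E'
from h import *
import pickle
c=cam('wrist'); pickle.dump(c,open('p2.pkl','wb')); P=cloud(c)
for col in (300,318,340):
    p=P[:,col]; k=np.where(p[:,2]>.011)[0]; k=k[(p[k,0]<.67)&(p[k,2]<.06)&(p[k,0]>.45)]; print(col,p[k][::12].round(4).tolist())
m=(P[...,2]>.0115)&(P[...,2]<.05)&(P[...,0]>.50)&(P[...,0]<.662)&(P[...,1]>.105)&(P[...,1]<.187)
q=P[m]
for a,b in((.515,.55),(.56,.60),(.625,.655)):
    y=q[(q[:,0]>a)&(q[:,0]<b),1]; print(a,'y',np.percentile(y,[1,99]).round(4),y.size)
d([.63,-.0995,.07],np.pi-.0)
w4=pickle.load(open('w4.pkl','rb')); rects(pickle.load(open('w3.pkl','rb')),.006,.0135,(.56,.75,-.18,-.02),50)
t=cam('top'); rects(t,.006,.02,(.56,.75,-.18,-.02),30)
s=cam('scene'); rects(s,.005,.02,(.56,.75,-.18,-.02),30)
E
```

```text
300 [[0.5164, 0.1316, 0.011], [0.5247, 0.1317, 0.016], [0.5335, 0.1316, 0.0179], [0.5423, 0.1315, 0.0199], [0.5507, 0.1315, 0.0235], [0.56, 0.1313, 0.0243], [0.5685, 0.1313, 0.0276], [0.5772, 0.1312, 0.03], [0.5861, 0.1311, 0.0322], [0.5957, 0.131, 0.0332], [0.6043, 0.1309, 0.0362], [0.6191, 0.1302, 0.0286], [0.629, 0.1301, 0.0316], [0.6383, 0.13, 0.0342], [0.6473, 0.13, 0.0371]]
318 [[0.5164, 0.1453, 0.012], [0.525, 0.1452, 0.0151], [0.5336, 0.1451, 0.0179], [0.5423, 0.1451, 0.0202], [0.5512, 0.145, 0.0222], [0.5602, 0.1449, 0.0241], [0.5685, 0.1449, 0.0278], [0.5792, 0.1448, 0.0277], [0.5872, 0.1448, 0.032], [0.5973, 0.1447, 0.0335], [0.6058, 0.1446, 0.0366], [0.6201, 0.1445, 0.0301], [0.6297, 0.1444, 0.032], [0.6395, 0.1444, 0.0339], [0.6487, 0.1443, 0.0366]]
340 [[0.5165, 0.1619, 0.0121], [0.5253, 0.1619, 0.0142], [0.5335, 0.1617, 0.0189], [0.5426, 0.1617, 0.0198], [0.5514, 0.1617, 0.0219], [0.5598, 0.1616, 0.0255], [0.5691, 0.1616, 0.0266], [0.5775, 0.1615, 0.03], [0.5868, 0.1615, 0.0311], [0.5959, 0.1615, 0.0332], [0.6049, 0.1615, 0.0354], [0.619, 0.162, 0.0292], [0.6284, 0.1619, 0.0315], [0.638, 0.1619, 0.0335], [0.6461, 0.1618, 0.0377]]
0.515 y [0.1194 0.1724] 3308
0.56 y [0.1086 0.1825] 4009
0.625 y [0.1058 0.1863] 3525
clock 16.875 turn [-0.01  0.04 -0.06] shift cur axes [-1.764 -4.894  0.733] final axes [-1.726 -4.911  0.713] F [-1.1 -1.3 -0.7] w 0.0638
[ 356  128   38   88 1694] c 589.7 -95.9 size 56.5 24.1 yaw 61.7 z 0.0097
[ 92 165  24  19  73] c 741.6 -177.1 size 15.9 2.4 yaw 13.7 z 0.0099
[ 223  173   50   91 2449] c 677.9 -107.6 size 62.7 31.1 yaw 61.7 z 0.0097
[311 162  18  30 324] c 639.0 -105.7 size 108.0 61.7 yaw 1.4 z 0.0109
[325 177  30  24 346] c 637.0 -104.1 size 102.4 55.4 yaw 1.8 z 0.0094
```

Pack 2 lies on pack 1 with its contact end about 43 mm behind and its plain end on the floor. Next is long_1.

servo_tool --deltas '[{"translation": [-0.37,-0.99,0],"delta_rot": [0,0,-0.2],"hand": 0.6},{"translation": [-0.37,-0.99,0],"delta_rot": [0,0,0],"hand": 0.6},{"translation": [-0.37,-0.99,0.2],"delta_rot": [0,0,0],"hand": 0.6},{"translation": [-0.37,-0.99,0.3],"delta_rot": [0,0,0],"hand": 0.6},{"translation": [-0.37,-0.99,0.3],"delta_rot": [0,0,0],"hand": 0.6},{"translation": [0,0,0],"delta_rot": [0,0,0],"hand": 0.6},{"translation": [0,0,0],"delta_rot": [0,0,0],"hand": 0.6}]'

```text
clock: 17.85
position: [0.6383, -0.0991, 0.0664]
tool_rot: [-3.141, 0.004, -3.12]
contact_force: [0.1, 0.5, 0.6]
gripper_width: 0.0683
grasp_force: 0.0
```

```bash
python3 - <<'E'
from h import *
c=cam('wrist'); rects(c,.006,.014,(.56,.75,-.18,-.02),300)
d([.637,-.1045,-.027],np.pi+.03)
E
```

```text
[  273   120    84   143 11214] c 636.2 -101.7 size 100.8 54.2 yaw 2.1 z 0.0098
clock 17.9 turn [-0.01  0.03 -0.05] shift cur axes [ 0.044 -0.116  1.879] final axes [ 0.036 -0.118  1.88 ] F [0.3 1.9 0.1] w 0.0683
```

servo_tool --deltas '[{"translation": [0.04,-0.05,0.6],"delta_rot": [0,0,-0.1],"hand": 0.6},{"translation": [0,0,0.7],"delta_rot": [0,0,0],"hand": 0.6},{"translation": [0,0,0.45],"delta_rot": [0,0,0],"hand": 0.6},{"translation": [0,0,0.1],"delta_rot": [0,0,0],"hand": 0.6},{"translation": [0,0,0],"delta_rot": [0,0,0],"hand": 0.5}]'

```text
clock: 18.52
position: [0.6385, -0.1016, -0.0245]
tool_rot: [-3.139, 0.006, -3.103]
contact_force: [1.1, -0.3, -0.3]
gripper_width: 0.0641
grasp_force: 0.0
```

```bash
python3 - <<'E'
from h import *
d([.6362,-.1017,-.0265],np.pi+.037)
E
```

```text
clock 18.525 turn [-0.01  0.04  0.01] shift cur axes [ 0.046 -0.     0.039] final axes [ 0.046 -0.     0.039] F [ 1.1 -0.3 -0.3] w 0.0641
```

servo_tool --deltas '[{"translation": [0.03,0,0.03],"delta_rot": [0,0,0],"hand": 0.3},{"translation": [0,0,0],"delta_rot": [0,0,0],"hand": 0},{"translation": [0,0,0],"delta_rot": [0,0,0],"hand": -0.2},{"translation": [0,0,0],"delta_rot": [0,0,0],"hand": -0.2}]'

```text
clock: 19.02
position: [0.6379, -0.1027, -0.0248]
tool_rot: [-3.139, 0.008, -3.105]
contact_force: [-1.2, 0.8, 5.5]
gripper_width: 0.0519
grasp_force: 63.3
```

servo_tool --deltas '[{"translation": [0,0,-0.4],"delta_rot": [0,0,0],"hand": -0.2},{"translation": [0,0,-0.8],"delta_rot": [0,0,0.28],"hand": -0.2},{"translation": [0,0,-0.9],"delta_rot": [0,0,0],"hand": -0.2},{"translation": [0,0,0],"delta_rot": [0,0,0],"hand": -0.2},{"translation": [0,0,0],"delta_rot": [0,0,0],"hand": -0.2}]'

```text
clock: 19.65
position: [0.6357, -0.1024, 0.0781]
tool_rot: [-3.14, 0.005, 3.136]
contact_force: [-0.1, -0.1, -1.9]
gripper_width: 0.052
grasp_force: 63.1
```

```bash
cat >> h.py <<'E'
def held(hw=.024):
    c=cam('wrist'); P=cloud(c); s=robot.observe(); Q=(P-s['position'])@Ro.from_euler('xyz',s['tool_rot']).as_matrix()
    m=(abs(Q[...,0])<.07)&(abs(Q[...,1])<hw)&(Q[...,2]>-.06)&(Q[...,2]<0); q=Q[m]
    A=np.c_[q[:,:2],np.ones(len(q))]; print('held',np.percentile(q,[.5,50,99.5],axis=0).round(4).tolist(),np.linalg.lstsq(A,q[:,2],rcond=None)[0].round(4))
    return c
E
python3 - <<'E'
from h import *
held(); d([.554-.0265+.006,.1455,.08],np.pi-.005,0)
E
```

```text
held [[-0.0458, -0.0237, -0.0373], [0.0101, 0.0, -0.0356], [0.0512, 0.0237, -0.0311]] [-0.0013 -0.0009 -0.0356]
clock 19.7 turn [-0.01  0.02 -0.  ] shift cur axes [ 2.06   4.943 -0.07 ] final axes [ 2.058  4.944 -0.057] F [-0.3  0.4 -1.1] w 0.0519
```

servo_tool --deltas '[{"translation": [0.34,0.82,0],"delta_rot": [0,0,0],"hand": -0.2},{"translation": [0.34,0.82,0],"delta_rot": [0,0,0],"hand": -0.2},{"translation": [0.34,0.82,0],"delta_rot": [0,0,0],"hand": -0.2},{"translation": [0.34,0.82,0],"delta_rot": [0,0,0],"hand": -0.2},{"translation": [0.34,0.82,0],"delta_rot": [0,0,0],"hand": -0.2},{"translation": [0.34,0.82,0],"delta_rot": [0,-0.82,0],"hand": -0.2},{"translation": [0,0,0],"delta_rot": [0,-0.82,0],"hand": -0.2},{"translation": [0,0,0],"delta_rot": [0,0,0],"hand": -0.2}]'

```text
clock: 20.7
position: [0.5306, 0.1446, 0.0748]
tool_rot: [-3.139, 0.244, 3.139]
contact_force: [-0.5, -0.4, -0.3]
gripper_width: 0.0518
grasp_force: 63.1
```

servo_tool --deltas '[{"translation": [0,0,0],"delta_rot": [0,0,0],"hand": -0.2}]'

```text
clock: 20.82
position: [0.5365, 0.1437, 0.0772]
tool_rot: [-3.14, 0.25, 3.136]
contact_force: [0.5, 0.1, -1.4]
gripper_width: 0.052
grasp_force: 63.1
```

```bash
python3 - <<'E'
from h import *
d([.5335,.1457,-.0045],np.pi-.005,-.25)
E
```

```text
clock 20.825 turn [-0.01  0.   -0.  ] shift cur axes [0.463 0.043 1.569] final axes [0.463 0.04  1.569] F [ 0.5  0.1 -1.4] w 0.052
```

servo_tool --deltas '[{"translation": [0.2,0.04,0.7],"delta_rot": [0,0,0],"hand": -0.2},{"translation": [0.17,0,0.6],"delta_rot": [0,0,0],"hand": -0.2},{"translation": [0.08,0,0.25],"delta_rot": [0,0,0],"hand": -0.2},{"translation": [0,0,0],"delta_rot": [0,0,0],"hand": -0.2},{"translation": [0,0,0],"delta_rot": [0,0,0],"hand": -0.2}]'

```text
clock: 21.45
position: [0.5346, 0.1458, -0.0024]
tool_rot: [-3.14, 0.253, 3.136]
contact_force: [-0.1, -0.0, -1.3]
gripper_width: 0.0526
grasp_force: 63.1
```

servo_tool --deltas '[{"translation": [0.01,0,0.06],"delta_rot": [0,0,0],"hand": -0.2},{"translation": [0,0,0],"delta_rot": [0,0,0],"hand": -0.2}]'

```text
clock: 21.7
position: [0.5336, 0.146, -0.0059]
tool_rot: [-3.14, 0.253, 3.137]
contact_force: [0.2, -0.0, -1.2]
gripper_width: 0.052
grasp_force: 63.1
```

servo_tool --deltas '[{"translation": [0.01,0,0.04],"delta_rot": [0,0,0],"hand": -0.2},{"translation": [0,0,0],"delta_rot": [0,0,0],"hand": -0.2}]'

```text
clock: 21.95
position: [0.5338, 0.146, -0.0074]
tool_rot: [-3.14, 0.253, 3.137]
contact_force: [-4.2, 0.0, 8.1]
gripper_width: 0.0518
grasp_force: 64.3
```

servo_tool --deltas '[{"translation": [0,0,0.02],"delta_rot": [0,0,0],"hand": -0.2},{"translation": [0,0,0],"delta_rot": [0,0,0],"hand": -0.2}]'

```text
clock: 22.2
position: [0.5338, 0.146, -0.0075]
tool_rot: [-3.14, 0.254, 3.137]
contact_force: [-8.2, -2.4, 19.3]
gripper_width: 0.0521
grasp_force: 65.6
```

servo_tool --deltas '[{"translation": [0,0,-0.03],"delta_rot": [0,0,0],"hand": -0.2},{"translation": [0,0,0],"delta_rot": [0,0,0],"hand": 0.5},{"translation": [0,0,0],"delta_rot": [0,0,0],"hand": 0.5},{"translation": [0,0,-0.4],"delta_rot": [0,0,0],"hand": 0.5},{"translation": [0,0,-1],"delta_rot": [0,0,0],"hand": 0.5},{"translation": [0,0,-1],"delta_rot": [0,0.83,0],"hand": 0.5},{"translation": [0,0,0],"delta_rot": [0,0.83,0],"hand": 0.5},{"translation": [0,0,0],"delta_rot": [0,0,0],"hand": 0.5}]'

```text
clock: 23.2
position: [0.5067, 0.146, 0.1055]
tool_rot: [-3.14, 0.012, 3.135]
contact_force: [-0.5, -0.7, -0.6]
gripper_width: 0.0637
grasp_force: 0.0
```

```bash
python3 - <<'E'
from h import *
import pickle
c=cam('wrist'); pickle.dump(c,open('p3.pkl','wb')); P=cloud(c)
for col in (300,318,340):
    p=P[:,col]; k=np.where(p[:,2]>.009)[0]; k=k[(p[k,0]<.67)&(p[k,2]<.06)&(p[k,0]>.45)]; print(col,p[k][::12][:,[0,2]].round(3).tolist())
save(c,'p3.png',None,1)
d([.5432,-.2362,.07],np.pi+.085)
E
```

```text
300 [[0.475, 0.011], [0.484, 0.015], [0.493, 0.018], [0.501, 0.02], [0.51, 0.022], [0.519, 0.025], [0.527, 0.027], [0.536, 0.029], [0.546, 0.03], [0.554, 0.034], [0.563, 0.036], [0.577, 0.03], [0.586, 0.031], [0.595, 0.034], [0.605, 0.037], [0.621, 0.031], [0.631, 0.032], [0.641, 0.034]]
318 [[0.475, 0.013], [0.484, 0.016], [0.492, 0.019], [0.501, 0.021], [0.51, 0.023], [0.519, 0.024], [0.527, 0.028], [0.537, 0.028], [0.546, 0.032], [0.555, 0.033], [0.564, 0.036], [0.578, 0.03], [0.588, 0.031], [0.596, 0.034], [0.606, 0.037], [0.623, 0.029], [0.631, 0.033], [0.642, 0.035]]
340 [[0.475, 0.013], [0.484, 0.015], [0.493, 0.018], [0.501, 0.02], [0.51, 0.023], [0.519, 0.025], [0.528, 0.027], [0.536, 0.029], [0.545, 0.032], [0.554, 0.033], [0.563, 0.036], [0.577, 0.029], [0.586, 0.032], [0.596, 0.034], [0.605, 0.036], [0.622, 0.029], [0.631, 0.032], [0.64, 0.036]]
clock 23.25 turn [-0.02  0.07 -0.61] shift cur axes [-0.806 -7.638  0.714] final axes [-0.116 -7.682  0.689] F [-0.4  0.6 -0.3] w 0.0638
```

View pics/p3.png

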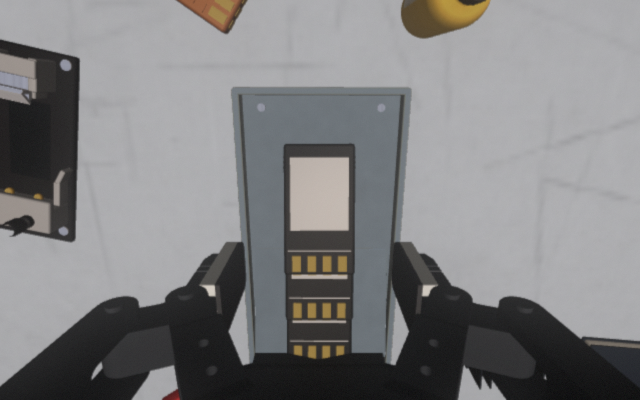

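The three packs are fanned as wanted: the top pack is at (320,190), with three bare gold rows at 264, 311 and 351. Next I'll view the cradle and short pack.

servo_tool --deltas '[{"translation": [-0.08,-0.98,-0.1],"delta_rot": [0,0,-0.1],"hand": 0.5},{"translation": [-0.08,-0.98,-0.1],"delta_rot": [0,0,-0.1],"hand": 0.5},{"translation": [-0.08,-0.98,-0.1],"delta_rot": [0,0,-0.1],"hand": 0.5},{"translation": [-0.08,-0.98,-0.1],"delta_rot": [0,0,-0.1],"hand": 0.5},{"translation": [-0.08,-0.98,-0.1],"delta_rot": [0,0,-0.1],"hand": 0.5},{"translation": [-0.08,-0.98,0],"delta_rot": [0,0,-0.1],"hand": 0.5},{"translation": [0,0,0],"delta_rot": [0,0,0],"hand": 0.5},{"translation": [0,0,0],"delta_rot": [0,0,0],"hand": 0.5}]'

```text
clock: 24.25
position: [0.5359, -0.1457, 0.1298]
tool_rot: [-3.14, 0.007, -3.058]
contact_force: [-0.0, -0.6, -0.2]
gripper_width: 0.0641
grasp_force: 0.0
```

```bash
python3 - <<'E'
from h import *
import pickle
c=cam('wrist'); pickle.dump(c,open('w5.pkl','wb')); save(c,'w5.png',(60,0,560,330),1.6)
print(-np.array(c['R']).T@c['t'])
print('sp');rects(c,.007,.015,(.48,.62,-.29,-.18),300)
b=(.38,.60,-.16,-.01)
for lo,hi in((.003,.06),(.0135,.018),(.0235,.029),(.032,.05)): print(lo,hi);rects(c,lo,hi,b,40)
d([.5432,-.2362,-.0265],np.pi+.085)
E
```

```text
[ 0.46462702 -0.1521145   0.29626201]
sp
[ 182  130   60   88 4568] c 542.8 -236.6 size 76.8 45.1 yaw 4.8 z 0.0119
0.003 0.06
[  341     5   142   202 15241] c 478.3 -77.8 size 150.4 66.4 yaw -13.2 z 0.0064
0.0135 0.018
[411  16  12  42  78] c 421.2 -80.9 size 28.2 7.7 yaw -8.8 z 0.0162
[352 114  22  57 218] c 503.6 -112.0 size 47.0 7.5 yaw -9.4 z 0.0156
[424 137  21  28 180] c 504.8 -55.4 size 24.4 6.9 yaw -22.0 z 0.0155
0.0235 0.029
[ 415   14   61   55 1598] c 425.8 -65.6 size 38.9 29.6 yaw 77.6 z 0.0256
[ 353  144   81   52 2075] c 522.1 -87.8 size 60.2 26.2 yaw 76.9 z 0.0267
0.032 0.05
[369 167  17  17 112] c 523.6 -102.7 size 11.3 10.8 yaw -76.3 z 0.043
[403 178  17  17 119] c 529.8 -75.7 size 11.0 10.7 yaw 51.9 z 0.0427
clock 24.3 turn [-0.01  0.05 -0.  ] shift cur axes [ 0.038 -1.82   3.135] final axes [ 0.014 -1.825  3.132] F [0.1 0.5 0. ] w 0.0644
```

View pics/w5.png

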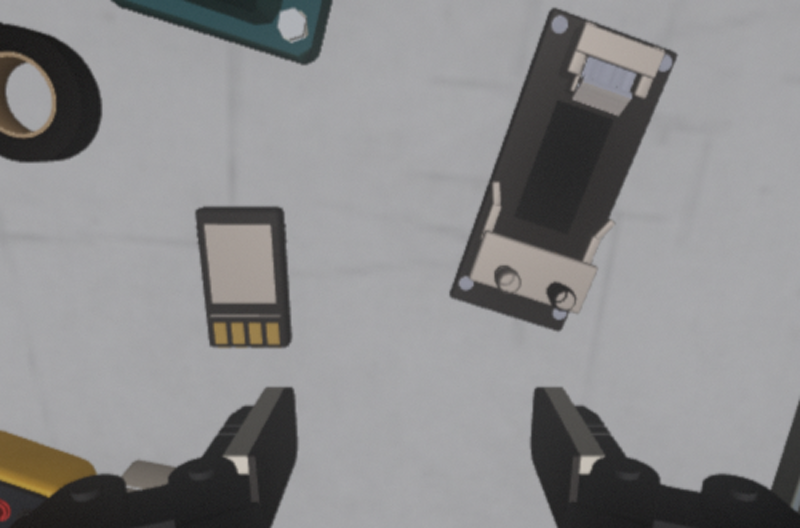

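The picture shows the cradle at (565,170), with its hood at (535,275) on the far end and its catch at (610,80). The short pack is at (245,280) with contacts facing away from the robot. Now I'll grip it slightly towards its plain end.

servo_tool --deltas '[{"translation": [0.13,-0.91,0.2],"delta_rot": [0,0,0],"hand": 0.35},{"translation": [0.13,-0.91,0.4],"delta_rot": [0,0,0],"hand": 0.35},{"translation": [0,0,0.7],"delta_rot": [0,0,0],"hand": 0.35},{"translation": [0,0,0.7],"delta_rot": [0,0,0],"hand": 0.35},{"translation": [0,0,0.5],"delta_rot": [0,0,0],"hand": 0.35},{"translation": [0,0,0.2],"delta_rot": [0,0,0],"hand": 0.35},{"translation": [0,0,0],"delta_rot": [0,0,0],"hand": 0.35}]'

```text
clock: 25.18
position: [0.5332, -0.2376, -0.004]
tool_rot: [-3.139, 0.008, -3.056]
contact_force: [0.4, -0.0, -0.9]
gripper_width: 0.0572
grasp_force: 0.0
```

```bash
python3 - <<'E'
from h import *
d([.5308,-.2376,-.020],np.pi+.084)
E
```

```text
clock 25.175 turn [-0.01  0.06  0.01] shift cur axes [0.051 0.004 0.319] final axes [0.048 0.004 0.32 ] F [ 0.4 -0.  -0.9] w 0.0572
```

servo_tool --deltas '[{"translation": [0.04,0,0.3],"delta_rot": [0,0.05,0],"hand": 0.35},{"translation": [0,0,0],"delta_rot": [0,0,0],"hand": 0.2},{"translation": [0,0,0],"delta_rot": [0,0,0],"hand": -0.2},{"translation": [0,0,0],"delta_rot": [0,0,0],"hand": -0.4},{"translation": [0,0,0],"delta_rot": [0,0,0],"hand": -0.4}]'

```text
clock: 25.8
position: [0.5319, -0.2393, -0.0183]
tool_rot: [-3.138, 0.002, -3.057]
contact_force: [-0.1, 0.5, 1.8]
gripper_width: 0.0416
grasp_force: 61.0
```

servo_tool --deltas '[{"translation": [0,0,-0.4],"delta_rot": [0,0,0],"hand": -0.4},{"translation": [0,0,-0.8],"delta_rot": [0,0,0.9],"hand": -0.4},{"translation": [0,0,-0.8],"delta_rot": [0,0,0.9],"hand": -0.4},{"translation": [0,0,0],"delta_rot": [0,0,0.29],"hand": -0.4},{"translation": [0,0,0],"delta_rot": [0,0,0],"hand": -0.4},{"translation": [0,0,0],"delta_rot": [0,0,0],"hand": -0.4}]'

```text
clock: 26.55
position: [0.5308, -0.2384, 0.0805]
tool_rot: [-3.14, 0.001, 2.913]
contact_force: [-0.4, -0.0, 0.2]
gripper_width: 0.0416
grasp_force: 60.9
```

```bash
python3 - <<'E'
from h import *
c=held(.02); import pickle; pickle.dump(c,open('h1.pkl','wb'))
s=robot.observe(); print(s['position'],s['tool_rot'],s['gripper_width'],s['grasp_force'])
P=cloud(c);Q=(P-s['position'])@Ro.from_euler('xyz',s['tool_rot']).as_matrix()
m=(Q[...,2]>-.045)&(Q[...,2]<-.028)&(abs(Q[...,0])<.06)&(abs(Q[...,1])<.03)
for a,b in((.013,.02),(.038,.045)):
    q=Q[m&(Q[...,0]>a)&(Q[...,0]<b)]; print('y edges',a,np.percentile(q[:,1],[1,99]).round(4))
E
```

```text
held [[-0.0484, -0.0198, -0.0317], [-0.0052, -0.0001, -0.0302], [0.0267, 0.0198, -0.0215]] [ 0.0138 -0.0029 -0.0299]
[ 0.5307729  -0.23838433  0.08040198] [-3.13998373e+00  9.40656520e-04  2.91324100e+00] 0.041581428861228044 60.88068723678589
y edges 0.013 [-0.0215  0.021 ]Traceback (most recent call last):
  File "<stdin>", line 7, in <module>
    return _quantile_unchecked(
        a, q, axis, out, overwrite_input, method, keepdims, weights)
    return _ureduce(a,
                    func=_quantile_ureduce_func,
    ...<5 lines>...
                    overwrite_input=overwrite_input,
                    method=method)
    r = func(a, **kwargs)
    result = _quantile(arr,
                       quantiles=q,
    ...<2 lines>...
                       out=out,
                       weights=wgt)
    slices_having_nans = np.isnan(arr[-1, ...])
                                  ~~~^^^^^^^^^
IndexError: index -1 is out of bounds for axis 0 with size 0
```

```bash
cat >> h.py <<'E'
CO=np.array([.4783,-.0778]); CY=-.2295
def cr(cx,cz,th,tilt=None,off=(.0497,.0182)):
    """C_b (contact bottom edge) at cradle x cx, z cz (m), pack tilted th contact end down"""
    x=cx-off[0]*np.cos(th)-off[1]*np.sin(th); z=cz+off[0]*np.sin(th)-off[1]*np.cos(th)
    p=[*(CO+x*np.array([np.cos(CY),np.sin(CY)])),z]; print(np.round(p,4)); d(p,np.pi+CY,th if tilt is None else tilt)
E
python3 - <<'E'
from h import *
cr(.0277,.060,.32); cr(.0277,.06,.32,0)
E
```

```text
[ 0.4538 -0.0721  0.0584]
clock 26.6 turn [-0.01  2.14  0.01] shift cur axes [2.254 2.892 0.434] final axes [2.003 2.889 1.128] F [ 0.2 -0.  -0.9] w 0.0416
[ 0.4538 -0.0721  0.0584]
clock 26.6 turn [-0.01  0.01  0.01] shift cur axes [2.254 2.892 0.434] final axes [2.257 2.889 0.441] F [ 0.2 -0.  -0.9] w 0.0416
```

servo_tool --deltas '[{"translation": [0.56,0.72,0],"delta_rot": [0,0,0],"hand": -0.4},{"translation": [0.56,0.72,0],"delta_rot": [0,0,0],"hand": -0.4},{"translation": [0.56,0.72,0],"delta_rot": [0,0,0],"hand": -0.4},{"translation": [0.56,0.72,0],"delta_rot": [0,0.71,0],"hand": -0.4},{"translation": [0,0,0],"delta_rot": [0,0.71,0],"hand": -0.4},{"translation": [0,0,0],"delta_rot": [0,0.71,0],"hand": -0.4},{"translation": [0,0,0],"delta_rot": [0,0,0],"hand": -0.4},{"translation": [0,0,0],"delta_rot": [0,0,0],"hand": -0.4}]'

```text
clock: 27.6
position: [0.4543, -0.0728, 0.08]
tool_rot: [-3.14, -0.317, 2.912]
contact_force: [-0.9, -0.6, -1.7]
gripper_width: 0.0416
grasp_force: 60.9
```

```bash
python3 - <<'E'
from h import *
import pickle
cr(.0277,.035,.32)
c=held(.02); pickle.dump(c,open('h2.pkl','wb'))
# refit hood and cheeks in cradle frame
P=cloud(c); R2=np.array([[np.cos(CY),np.sin(CY)],[-np.sin(CY),np.cos(CY)]])
L=(P[...,:2]-CO)@R2.T
m=(abs(L[...,0]-.05)<.04)&(abs(L[...,1])<.04)&(abs(P[...,2]-.0267)<.003); q=L[m]
print('hood',len(q),np.percentile(q,[1,99],axis=0).round(4).tolist() if len(q) else '')
E
```

```text
[ 0.4538 -0.0721  0.0334]
clock 27.6 turn [-0.01  0.02  0.  ] shift cur axes [-0.277  0.014  0.892] final axes [-0.28   0.012  0.891] F [-0.9 -0.6 -1.7] w 0.0416
held [[-0.0488, -0.0198, -0.0315], [-0.0056, -0.0001, -0.03], [0.0263, 0.0198, -0.0213]] [ 0.014  -0.0008 -0.0297]
hood 4 [[0.0548, 0.0295], [0.0569, 0.0304]]
```

servo_tool --deltas '[{"translation": [-0.14,0.01,0.45],"delta_rot": [0,0.02,0],"hand": -0.4},{"translation": [-0.14,0,0.44],"delta_rot": [0,0,0],"hand": -0.4},{"translation": [0,0,0],"delta_rot": [0,0,0],"hand": -0.4},{"translation": [0,0,0],"delta_rot": [0,0,0],"hand": -0.4}]'

```text
clock: 28.15
position: [0.4545, -0.0727, 0.0349]
tool_rot: [-3.139, -0.319, 2.912]
contact_force: [0.5, -0.6, -0.4]
gripper_width: 0.0413
grasp_force: 60.9
```

```bash
python3 - <<'E'
from h import *
cr(.0275,.0085,.32); cr(.033,.0075,.32)
E
```

```text
[ 0.4536 -0.072   0.0069]
clock 28.15 turn [-0.02  0.01 -0.  ] shift cur axes [-0.155  0.01   0.54 ] final axes [-0.156  0.009  0.54 ] F [ 0.5 -0.6 -0.4] w 0.0413
[ 0.4589 -0.0733  0.0059]
clock 28.15 turn [-0.02  0.01 -0.  ] shift cur axes [-0.266  0.01   0.525] final axes [-0.267  0.009  0.525] F [ 0.5 -0.6 -0.4] w 0.0413
```

servo_tool --deltas '[{"translation": [-0.06,0.01,0.24],"delta_rot": [0,0,0],"hand": -0.4},{"translation": [-0.06,0,0.2],"delta_rot": [0,0,0],"hand": -0.4},{"translation": [-0.03,0,0.1],"delta_rot": [0,0,0],"hand": -0.4},{"translation": [0,0,0],"delta_rot": [0,0,0],"hand": -0.4},{"translation": [0,0,0],"delta_rot": [0,0,0],"hand": -0.4}]'

```text
clock: 28.78
position: [0.4533, -0.0718, 0.006]
tool_rot: [-3.139, -0.32, 2.912]
contact_force: [-0.2, -0.7, 0.1]
gripper_width: 0.0415
grasp_force: 60.9
```

```bash
python3 - <<'E'
from h import *
s=robot.observe(); print(s['position'],s['tool_rot'],s['contact_force'],s['torque'])
cr(.0275,.0085,.32); cr(.033,.0075,.32)
c=held(.02); save(c,'ins.png',(180,60,460,340),2)
E
```

```text
[ 0.45333821 -0.07184687  0.00604102] [-3.1392158  -0.31984242  2.91188741] [-0.21745647 -0.70296329  0.14798754] [ 0.02277679 -0.15279609  0.04411381]
[ 0.4536 -0.072   0.0069]
clock 28.775 turn [-0.02  0.   -0.  ] shift cur axes [ 0.    -0.002 -0.017] final axes [ 0.    -0.002 -0.017] F [-0.2 -0.7  0.1] w 0.0415
[ 0.4589 -0.0733  0.0059]
clock 28.775 turn [-0.02  0.   -0.  ] shift cur axes [-0.11  -0.002 -0.033] final axes [-0.11  -0.002 -0.033] F [-0.2 -0.7  0.1] w 0.0415
held [[-0.0596, -0.0198, -0.0317], [0.0046, -0.0001, -0.0299], [0.046, 0.0197, -0.003]] [ 0.2196 -0.0072 -0.0252]
```

servo_tool --deltas '[{"translation": [-0.04,0,-0.013],"delta_rot": [0,0,0],"hand": -0.4},{"translation": [-0.03,0,-0.01],"delta_rot": [0,0,0],"hand": -0.4},{"translation": [0,0,0],"delta_rot": [0,0,0],"hand": -0.4}]'

```text
clock: 29.2
position: [0.457, -0.0727, 0.0061]
tool_rot: [-3.139, -0.32, 2.912]
contact_force: [0.1, 0.5, 0.1]
gripper_width: 0.0413
grasp_force: 60.9
```

servo_tool --deltas '[{"translation": [-0.04,0,-0.013],"delta_rot": [0,0,0],"hand": -0.4},{"translation": [0,0,0],"delta_rot": [0,0,0],"hand": -0.4}]'

```text
clock: 29.45
position: [0.4586, -0.073, 0.0059]
tool_rot: [-3.139, -0.321, 2.912]
contact_force: [-1.2, -0.5, -1.2]
gripper_width: 0.0413
grasp_force: 61.0
```

```bash
python3 - <<'E'
from h import *
cr(.0345,.0072,.25)
E
```

```text
[ 0.4606 -0.0737  0.0019]
clock 29.45 turn [-0.01 -0.47 -0.  ] shift cur axes [-0.066 -0.003  0.064] final axes [-0.061 -0.003  0.069] F [-1.2 -0.5 -1.2] w 0.0413
```

servo_tool --deltas '[{"translation": [-0.03,0,0.03],"delta_rot": [0,-0.23,0],"hand": -0.4},{"translation": [-0.03,0,0.03],"delta_rot": [0,-0.23,0],"hand": -0.4},{"translation": [0,0,0],"delta_rot": [0,0,0],"hand": -0.4},{"translation": [0,0,0],"delta_rot": [0,0,0],"hand": -0.4}]'

```text
clock: 29.95
position: [0.4606, -0.0734, 0.0023]
tool_rot: [-3.139, -0.252, 2.912]
contact_force: [-1.6, 0.4, 0.2]
gripper_width: 0.0416
grasp_force: 60.9
```

```bash
python3 - <<'E'
from h import *
cr(.0345,.0072,.25)
s=robot.observe();R=Ro.from_euler('xyz',s['tool_rot']); 
print('F tool',R.inv().apply(s['contact_force']).round(1),s['torque'].round(2))
E
```

```text
[ 0.4606 -0.0737  0.0019]
clock 29.95 turn [-0.01 -0.01 -0.  ] shift cur axes [-0.004 -0.005  0.007] final axes [-0.004 -0.005  0.007] F [-1.6  0.4  0.2] w 0.0416
F tool [1.6 0.  0.3] [ 0.08  0.13 -0.07]
```

servo_tool --deltas '[{"translation": [0,0,0],"delta_rot": [0,0,0],"hand": 0.3},{"translation": [0,0,0],"delta_rot": [0,0,0],"hand": 0.3},{"translation": [0,0,-0.4],"delta_rot": [0,0,0],"hand": 0.3},{"translation": [0,0,-0.8],"delta_rot": [0,0,0],"hand": 0.3},{"translation": [0,0,-0.4],"delta_rot": [0,-0.84,0],"hand": -0.5},{"translation": [0,0,0],"delta_rot": [0,-0.84,0],"hand": -1},{"translation": [0,0,0],"delta_rot": [0,0,0],"hand": -1},{"translation": [0,0,0],"delta_rot": [0,0,0],"hand": -1}]'

```text
clock: 30.95
position: [0.4809, -0.0783, 0.0801]
tool_rot: [-3.139, 0.0, 2.912]
contact_force: [0.9, 0.3, -0.2]
gripper_width: -0.0004
grasp_force: 0.0
```

```bash
cat >> h.py <<'E'
def local(c):
    P=cloud(c); R2=np.array([[np.cos(CY),np.sin(CY)],[-np.sin(CY),np.cos(CY)]]); return np.dstack([(P[...,:2]-CO)@R2.T,P[...,2]])
E
python3 - <<'E'
from h import *
import pickle
c=cam('wrist'); pickle.dump(c,open('s1.pkl','wb')); L=local(c)
# profile of pack along cradle x at y~0 
for x in range(-44,36,6):
    m=(abs(L[...,0]-x/1e3)<.0015)&(abs(L[...,1])<.012)&(L[...,2]<.045); q=L[m]
    if len(q)>5: print(x,len(q),(np.percentile(q[:,2],[10,50,90])*1e3).round(1))
m=(abs(L[...,0]+.01)<.02)&(abs(L[...,1])<.03)&(L[...,2]>.018)&(L[...,2]<.045); print('y',np.percentile(L[m][:,1],[1,99]))
d([.4569,-.0728,.03],np.pi+CY); s=robot.observe(); print(s['position'],s['gripper_width'])
E
```

```text
-44 164 [26.1 27.4 28.7]
-38 195 [36.4 37.2 38.1]
-32 178 [35.1 36.  36.8]
-26 177 [33.6 34.3 35.2]
-20 153 [32.  32.8 33.6]
-14 160 [30.2 30.9 31.7]
-8 150 [28.6 29.3 30.3]
-2 146 [26.9 27.6 28.4]
4 139 [25.  25.9 26.7]
10 124 [23.1 24.1 24.7]
16 128 [21.5 22.2 23. ]
22 121 [19.9 20.7 21.7]
28 118 [18.2 19.  19.8]
34 22 [14.9 26.2 27. ]
y [-0.02131176  0.02161445]
clock 31.0 turn [-0.02  0.    0.  ] shift cur axes [0.5   0.002 0.997] final axes [ 0.5   -0.001  0.997] F [-0.7  0.2 -0.8] w -0.0002
[ 0.48125126 -0.07846223  0.07983795] -0.00015590295922271577
```

servo_tool --deltas '[{"translation": [0.25,0,0.4],"delta_rot": [0,0,0],"hand": -1},{"translation": [0.25,0,0.5],"delta_rot": [0,0,0],"hand": -1},{"translation": [0,0,0.1],"delta_rot": [0,0,0],"hand": -1},{"translation": [0,0,0],"delta_rot": [0,0,0],"hand": -1},{"translation": [0,0,0.08],"delta_rot": [0,0,0],"hand": -1},{"translation": [0,0,0.08],"delta_rot": [0,0,0],"hand": -1}]'

```text
clock: 31.75
position: [0.4567, -0.0727, 0.022]
tool_rot: [-3.139, 0.003, 2.913]
contact_force: [-0.5, -0.2, -0.5]
gripper_width: -0.0002
grasp_force: 0.0
```

servo_tool --deltas '[{"translation": [0,0,0.06],"delta_rot": [0,0,0],"hand": -1},{"translation": [0,0,0],"delta_rot": [0,0,0],"hand": -1}]'

```text
clock: 32.0
position: [0.4557, -0.0723, 0.0186]
tool_rot: [-3.139, 0.001, 2.913]
contact_force: [0.4, -0.3, -0.4]
gripper_width: -0.0
grasp_force: 0.0
```

servo_tool --deltas '[{"translation": [0,0,0.06],"delta_rot": [0,0,0],"hand": -1},{"translation": [0,0,0],"delta_rot": [0,0,0],"hand": -1}]'

```text
clock: 32.25
position: [0.4557, -0.0723, 0.0155]
tool_rot: [-3.139, 0.001, 2.913]
contact_force: [0.0, -0.2, 0.0]
gripper_width: -0.0002
grasp_force: 0.0
```

servo_tool --deltas '[{"translation": [0,0,0.06],"delta_rot": [0,0,0],"hand": -1},{"translation": [0,0,0],"delta_rot": [0,0,0],"hand": -1}]'

```text
clock: 32.5
position: [0.4556, -0.0723, 0.0125]
tool_rot: [-3.139, 0.001, 2.913]
contact_force: [0.2, 0.4, -0.8]
gripper_width: -0.0001
grasp_force: 0.0
```

servo_tool --deltas '[{"translation": [0,0,0.05],"delta_rot": [0,0,0],"hand": -1},{"translation": [0,0,0],"delta_rot": [0,0,0],"hand": -1}]'

```text
clock: 32.75
position: [0.4562, -0.0725, 0.0102]
tool_rot: [-3.139, 0.002, 2.913]
contact_force: [1.0, 0.4, 0.9]
gripper_width: 0.0001
grasp_force: 0.4
```

servo_tool --deltas '[{"translation": [0,0,0.04],"delta_rot": [0,0,0],"hand": -1},{"translation": [0,0,0],"delta_rot": [0,0,0],"hand": -1}]'

```text
clock: 33.0
position: [0.4561, -0.0725, 0.0083]
tool_rot: [-3.139, 0.002, 2.913]
contact_force: [0.7, 0.4, 1.3]
gripper_width: 0.0001
grasp_force: 0.9
```

servo_tool --deltas '[{"translation": [0,0,0.03],"delta_rot": [0,0,0],"hand": -1},{"translation": [0,0,0.03],"delta_rot": [0,0,0],"hand": -1},{"translation": [0,0,0],"delta_rot": [0,0,0],"hand": -1}]'

```text
clock: 33.38
position: [0.4551, -0.0721, 0.0047]
tool_rot: [-3.14, -0.001, 2.913]
contact_force: [-0.2, -0.1, -0.4]
gripper_width: 0.0002
grasp_force: 0.0
```

servo_tool --deltas '[{"translation": [0,0,0.03],"delta_rot": [0,0,0],"hand": -1},{"translation": [0,0,0.03],"delta_rot": [0,0,0],"hand": -1},{"translation": [0,0,0],"delta_rot": [0,0,0],"hand": -1}]'

```text
clock: 33.75
position: [0.4556, -0.0723, 0.0019]
tool_rot: [-3.139, 0.0, 2.913]
contact_force: [-0.7, 0.2, 0.5]
gripper_width: -0.0001
grasp_force: 0.0
```

```bash
cat >> h.py <<'E'
def prof():
    c=cam('wrist'); L=local(c)
    for x in (-44,-41,-38,-34,-29,-24,-16,-8,0,8,16,24,30,34):
        m=(abs(L[...,0]-x/1e3)<.0015)&(abs(abs(L[...,1])-.015)<.005)&(L[...,2]<.045); q=L[m]
        if len(q)>5: print(x,len(q),(np.percentile(q[:,2],[10,50,90])*1e3).round(1))
    return c
E
python3 - <<'E'
from h import *
prof()
E
```

```text
-44 64 [16.5 23.9 25.9]
-41 322 [ 5.5 19.1 23. ]
-38 574 [ 5.6 25.1 27. ]
-34 263 [25.7 26.5 27.2]
-29 474 [25.5 26.7 42.5]
-24 143 [24.6 25.2 26. ]
-16 79 [23.5 24.1 25. ]
-8 13 [22.6 23.1 23.4]
```

servo_tool --deltas '[{"translation": [0,0,0.03],"delta_rot": [0,0,0],"hand": -1},{"translation": [0,0,0.03],"delta_rot": [0,0,0],"hand": -1},{"translation": [0,0,0],"delta_rot": [0,0,0],"hand": -1}]'

```text
clock: 34.17
position: [0.4557, -0.0724, -0.001]
tool_rot: [-3.139, 0.001, 2.913]
contact_force: [0.1, -0.8, 0.8]
gripper_width: -0.0002
grasp_force: 0.0
```

servo_tool --deltas '[{"translation": [0,0,0.03],"delta_rot": [0,0,0],"hand": -1},{"translation": [0,0,0.02],"delta_rot": [0,0,0],"hand": -1},{"translation": [0,0,0],"delta_rot": [0,0,0],"hand": -1}]'

```text
clock: 34.55
position: [0.4557, -0.0724, -0.0034]
tool_rot: [-3.139, 0.001, 2.913]
contact_force: [-0.0, 0.9, 0.1]
gripper_width: 0.0001
grasp_force: 0.0
```

```bash
python3 - <<'E'
from h import *
prof()
E
```

```text
-44 64 [16.4 24.2 26.2]
-41 375 [ 5.7 16.4 20.7]
-38 380 [ 6.  20.7 21.6]
-34 281 [20.4 21.  21.8]
-29 594 [20.6 30.3 42. ]
-24 144 [19.9 20.7 21.5]
-16 87 [19.7 20.3 21. ]
-8 11 [18.9 19.7 20.3]
```

servo_tool --deltas '[{"translation": [0,0,0.03],"delta_rot": [0,0,0],"hand": -1},{"translation": [0,0,0.02],"delta_rot": [0,0,0],"hand": -1},{"translation": [0,0,0],"delta_rot": [0,0,0],"hand": -1}]'

```text
clock: 34.98
position: [0.4557, -0.0724, -0.0059]
tool_rot: [-3.139, 0.001, 2.913]
contact_force: [-0.3, 0.3, -0.1]
gripper_width: 0.0001
grasp_force: 0.0
```

servo_tool --deltas '[{"translation": [0,0,0.02],"delta_rot": [0,0,0],"hand": -1},{"translation": [0,0,0],"delta_rot": [0,0,0],"hand": -1}]'

```text
clock: 35.22
position: [0.4559, -0.0725, -0.0066]
tool_rot: [-3.139, 0.001, 2.913]
contact_force: [-1.1, 0.5, 2.9]
gripper_width: 0.0001
grasp_force: 1.4
```

servo_tool --deltas '[{"translation": [0,0,0.02],"delta_rot": [0,0,0],"hand": -1},{"translation": [0,0,0],"delta_rot": [0,0,0],"hand": -1}]'

```text
clock: 35.48
position: [0.4559, -0.0725, -0.0067]
tool_rot: [-3.139, 0.002, 2.913]
contact_force: [-3.0, 1.4, 13.9]
gripper_width: 0.0002
grasp_force: 7.4
```

```bash
python3 - <<'E'
from h import *
prof()
E
```

```text
-44 85 [16.5 26.8 28.4]
-41 381 [ 7.4 15.5 18.9]
-38 249 [16.9 17.7 20. ]
-34 297 [17.  17.8 18.5]
-29 684 [17.5 29.7 42.4]
-24 159 [17.  17.8 18.4]
-16 91 [17.  17.8 18.4]
-8 6 [17.5 17.9 18.4]
```

The pack top is flat at 18 mm with 14 N of pressing force, so it is seated. I'll back off and verify.

servo_tool --deltas '[{"translation": [0,0,-0.1],"delta_rot": [0,0,0],"hand": -1},{"translation": [0,0,-0.7],"delta_rot": [0,0,0],"hand": -1},{"translation": [0.3,0,-1],"delta_rot": [0,0,0],"hand": -1},{"translation": [0,0,-1],"delta_rot": [0,0,0],"hand": -1},{"translation": [0,0,0],"delta_rot": [0,0,0],"hand": -1},{"translation": [0,0,0],"delta_rot": [0,0,0],"hand": -1}]'

```text
clock: 36.28
position: [0.4408, -0.0685, 0.1317]
tool_rot: [-3.139, 0.001, 2.913]
contact_force: [-0.2, 0.0, 0.2]
gripper_width: -0.0002
grasp_force: 0.0
```

```bash
python3 - <<'E'
from h import *
c=prof(); save(c,'fin.png',(140,0,540,300),2)
L=local(c); 
for x in(-42,-40,-38,-36,-34,-32):
    m=(abs(L[...,0]-x/1e3)<.001)&(abs(L[...,1])<.008); print(x,(np.percentile(L[m][:,2],[10,50,90])*1e3).round(1))
m=(abs(L[...,0]+.01)<.02)&(abs(L[...,1])<.03)&(L[...,2]>.015)&(L[...,2]<.022); print('y',np.percentile(L[m][:,1],[1,99]))
t=cam('top'); P=cloud(t); print('flux',w(t,230,246).round(3),'tape',w(t,385,223).round(3))
E
```

```text
-44 42 [ 5.5 18.3 28.1]
-41 111 [ 5.5 13.6 23.8]
-38 82 [17.  17.8 21.3]
-34 85 [17.1 17.9 18.8]
-29 79 [17.  18.1 19. ]
-24 81 [17.  18.  18.7]
-16 76 [16.9 18.  19. ]
-8 74 [17.2 18.  18.9]
0 76 [17.2 18.  18.9]
8 75 [17.  17.8 19. ]
16 42 [16.8 17.6 18.6]
-42 [ 25.6 194.1 221. ]
-40 [ 23.6 194.8 205.3]
-38 [ 21.8 194.  204.6]
-36 [ 17.7 194.4 205.2]
-34 [ 17.6 194.4 205. ]
-32 [ 18.  194.7 205.6]
y [-0.02101437  0.02177629]
flux [0.385 0.213 0.075] tape [ 0.462 -0.344 -0.004]
```

View pics/fin.png

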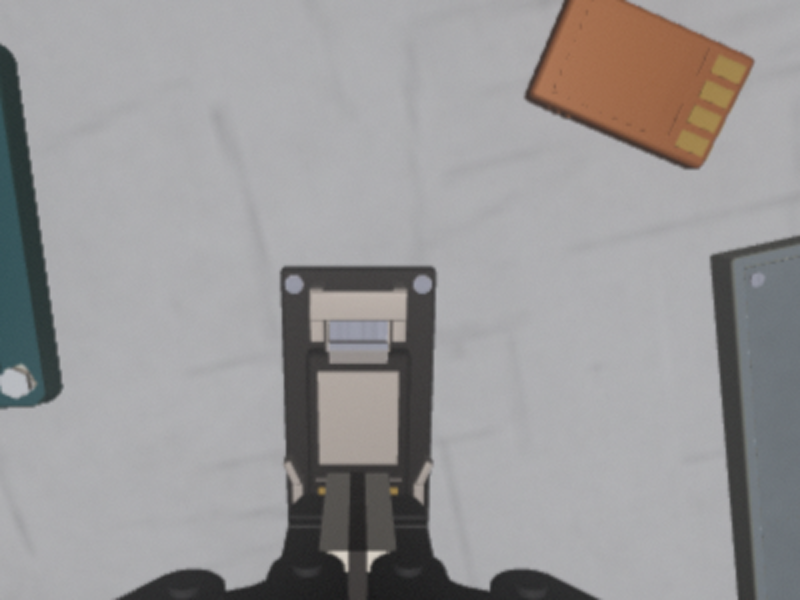

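The catch at (358,355) overlaps the flat pack's plain end, the contact end is under the hood, and nothing touches the gripper. I'm handing in.

```bash
python3 -c "
from h import *
print(job.hand_in())"
```

```text
the job is handed in; nothing more can be done
None
```

The three long packs are fanned down the middle of the tray with their gold contacts bare, the short pack is clipped flat in the cradle under its catch, and the job is handed in; no verdict was returned.

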